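Hook the keeper bar out from the grinder guard, fill the block rack and bar it

TASK

The rack's keeper bar has slid under the fixed guard of the honing grinder: draw it out clear of the guard with the chip hook, not with the gripper, and lay the hook back on its mat, the right way up. Move every printing block from the drying stand into a free slot of the rack, pushed down until it seats on the rack's floor, then lay the keeper bar level in the notches at both ends of the rack, over the blocks. Leave the block already in the rack and the other things on the bench where they are.

Things in the scene. Friction and masses are not known exactly. Their poses are not given: they have to be found in the camera images.
- guard: Fixed steel bar guard before a honing grinder, at the right. Origin: on the bench, middle of its open face; x points inside, y along the face. 14 mm posts at x 0 and 215, y +-230 mm. Face: rails at 80-90 and 146-156 mm height, bars between; open below 80 mm, 446 mm wide. Bar roof at 151 mm height, bars 45 mm apart, over x 0 to 215. Grinder begins at x 247. Bench under it is clear.
- bar: Keeper bar of the rack: plain pale wood, 22 (x) by 264 (y) by 18 mm tall, 90 g. Origin: middle of its underside. At the start flat on the bench under the guard, roughly along its face. Its place: along the rack's y, middle over the rack's origin, underside on the notch floors 112 mm above the bench; notches 31 mm wide at the floor, a little wider above, 23 mm deep. Either end may go either way.
- hook: Chip hook: wooden handle 120 (x) by 24 (y) by 40 mm tall; steel rod, 8 mm diameter, along +x, axis 31 mm above the underside; at its end a steel blade 5 mm thick, 50 mm wide (y), straight down to the level of the underside. 0.2 kg, balance point about 65 mm ahead of the handle's middle. Origin: middle of the handle's underside. Stands by itself on handle and blade, on the mat at the start.
- hook_tip (a point): Lower edge of the hook's blade, on its face towards the handle: 244.5 mm from the hook's origin along its x, level with the handle's underside.
- mat: Thin flat dark rubber mat, 380 mm (x) by 130 mm (y), fixed flush on the bench near the robot (no step at its edge, its top is at bench height). Origin: its middle.
- rack: Fixed wooden rack at the left. Origin: middle of its underside. Blocks stand in it lengthwise along x; five slots stacked along y, 40 mm apart. Floor 12 mm above the bench. At each end of a slot (x +-52 to 64 mm) a groove 16 mm wide, 128 mm between groove bottoms; groove walls reach 70 mm above the bench, the top 12 mm widening at 45 deg. Notched uprights, 14 mm thick, at y +-124 mm.
- slot1 (a point): Middle of the floor of the slot at rack y = -80 mm.
- slot2 (a point): Middle of the floor of the slot at rack y = -40 mm.
- slot3 (a point): Middle of the floor of the slot at rack y = 0 mm.
- slot4 (a point): Middle of the floor of the slot at rack y = 40 mm.
- slot5 (a point): Middle of the floor of the slot at rack y = 80 mm.
- stand: Fixed drying stand: board 140 mm (x) by 180 mm (y), 10 mm thick, with upright 8 mm dowels up to 55 mm above the bench that hold up to four blocks loosely on edge at y = -63, -21, 21 and 63 mm, dowels at x = -42 and +42 mm. Origin: middle of its underside.
- block1: Dark carved printing block, 120 mm long (x), 12 mm thick (y), 90 mm tall (z), about 130 g, standing on its long edge in the drying stand at the start. Origin: middle of its underside. Three or four blocks are there; absent ones read None.
- block2: Dark carved printing block, 120 mm long (x), 12 mm thick (y), 90 mm tall (z), about 130 g, standing on its long edge in the drying stand at the start. Origin: middle of its underside. Three or four blocks are there; absent ones read None.
- block3: Dark carved printing block, 120 mm long (x), 12 mm thick (y), 90 mm tall (z), about 130 g, standing on its long edge in the drying stand at the start. Origin: middle of its underside. Three or four blocks are there; absent ones read None.
- block4: Dark carved printing block, 120 mm long (x), 12 mm thick (y), 90 mm tall (z), about 130 g, standing on its long edge in the drying stand at the start. Origin: middle of its underside. Three or four blocks are there; absent ones read None.
- stored1: Printing block of the same kind as block1; one of stored1 to stored3 stands in a slot of the rack from the start and stays there, the others are absent (None). Origin: middle of its underside.
- stored2: Printing block of the same kind as block1; one of stored1 to stored3 stands in a slot of the rack from the start and stays there, the others are absent (None). Origin: middle of its underside.
- stored3: Printing block of the same kind as block1; one of stored1 to stored3 stands in a slot of the rack from the start and stays there, the others are absent (None). Origin: middle of its underside.
- ink_jar: Bystander: glass ink jar, 64 mm across, 85 mm tall. Origin: middle of its underside.
- ink_bowl: Bystander: white ceramic bowl, 100 mm across, 45 mm tall. Origin: middle of its underside.
- mallet: Bystander: wooden mallet lying on the bench, head 62 by 105 by 62 mm at the origin, handle 150 mm towards its -x.
- chisel1: Bystander: chisel lying on the bench, 200 mm long along its x, handle towards -x, 24 mm thick. Origin at the handle's front end.
- chisel2: Bystander: small chisel lying on the bench, 185 mm long along its x, handle towards -x, 24 mm thick. Origin at the handle's front end.

How it is judged (in metres and radians):
On the way, in this order (a step that is already met when the one before it is completed fails the run):
1. The hook touches the keeper bar while the bar lies behind the guard's face (contact force between hook and bar above 0.1 N and x of bar in the frame of guard above -0.01 m).
2. The keeper bar lies clear in front of the guard (x of bar in the frame of guard below -0.05 m), for 0.1 s.
At the end, for the whole second after the job is handed in: All blocks stand seated in slots: underside within 3.5 mm of the floor, lean < 0.12, turn < 0.08 rad. Bar in both notches: within 9 mm across, 14 mm along, underside 106-116 mm up, turn and tilt < 0.08 rad. Hook upright (0.12 rad), handle middle and blade on the mat. All at rest (x of block1 in the frame of rack between -0.007 and 0.007 m and y of block1 in the frame of rack between -0.086 and 0.086 m and z of each of block1, block2, block3, block4, stored1, stored2, stored3 in the frame of rack below 0.0155 m and angle between each of block1, block2, block3, block4, stored1, stored2, stored3, hook's own z axis and vertical below 0.12 rad and angle between the x axis of each of block1, block2, block3, block4, stored1, stored2, stored3 and the x axis of rack, either way round below 0.08 rad and linear speed of each of block1, block2, block3, block4, stored1, stored2, stored3, bar, hook below 0.02 m/s and x of block2 in the frame of rack between -0.007 and 0.007 m and y of block2 in the frame of rack between -0.086 and 0.086 m and x of block3 in the frame of rack between -0.007 and 0.007 m and y of block3 in the frame of rack between -0.086 and 0.086 m and x of block4 in the frame of rack between -0.007 and 0.007 m and y of block4 in the frame of rack between -0.086 and 0.086 m and x of stored1 in the frame of rack between -0.007 and 0.007 m and y of stored1 in the frame of rack between -0.086 and 0.086 m and x of stored2 in the frame of rack between -0.007 and 0.007 m and y of stored2 in the frame of rack between -0.086 and 0.086 m and x of stored3 in the frame of rack between -0.007 and 0.007 m and y of stored3 in the frame of rack between -0.086 and 0.086 m and x of bar in the frame of rack between -0.009 and 0.009 m and y of bar in the frame of rack between -0.014 and 0.014 m and z of bar in the frame of rack between 0.106 and 0.116 m and angle between bar's own z axis and vertical below 0.08 rad and angle between the y axis of bar and the y axis of rack, either way round below 0.08 rad and x of hook in the frame of mat between -0.19 and 0.19 m and y of hook in the frame of mat between -0.065 and 0.065 m and x of hook_tip in the frame of mat between -0.19 and 0.19 m and y of hook_tip in the frame of mat between -0.065 and 0.065 m and height (world z) of hook below 0.008 m); the robot touches nothing.
It fails at once if The gripper takes the keeper bar while it is still under the guard (contact force between the fingers and bar above 0.5 N and x of bar in the frame of guard above 0 m).
It fails at once if The block already in the rack is pulled out (distance of any of stored1, stored2, stored3 from where it was at the start of the episode above 0.02 m).
It fails at once if Another thing on the bench is pushed out of place (distance of any of ink_jar, ink_bowl, mallet from where it was at the start of the episode above 0.04 m or distance of any of chisel1, chisel2 from where it was at the start of the episode above 0.05 m).
Of block1, block2, block3, block4 only 3 to 4 are there at a start; the rules pass over those that are not, and their reading is None.
Of stored1, stored2, stored3 only 1 to 1 are there at a start; the rules pass over those that are not, and their reading is None.
At some moment in a run one of bar may be knocked a few centimetres aside while the robot is not near it.
It also fails if it takes over 210 s, if anything falls off the work surface, if the arm or the gripper's body presses on something with over 40 N, if the wrist force passes 120 N, or if a joint passes its speed limit or range.

ROBOT

A 6-joint arm with a two-finger parallel gripper is mounted at the origin on the work surface. World frame = base frame: x ahead of the robot, y to its left, z up, the work surface at z = 0. Lengths are in mm, angles in rad, forces in N, time in s.
With the tool pointing down it reaches from about 350 to 875 mm from the base axis. Payload 4.2 kg.
Tool frame: the origin (TCP) lies on the centre line of the jaws, within the pads' length; the fingertips stand 14 mm ahead of it and the grasp point (between the pads) lies 5 mm behind it (tcp_to_tips is the distance from the TCP to the fingertips, in mm); z points along the fingers, y is the direction in which the jaws open and shut (so a half turn about z gives the same grasp; the last joint's range is limited). The gripper opens to 85 mm and grips with 20 to 120 N. Pads are 22 mm wide; open, the fingers measure 114 mm over their backs; the gripper's body (76 mm by 85 mm) begins 54 mm behind the grasp point. The pads swing forward as they close: fully open they stand 13 mm farther back than shut.
Start: joints at [-1.03, 0.385, 0.008, 0, -1.194, -0.259], TCP at [173.819, -600.322, 245.312] pointing down, gripper open.
Joint ranges: [-3.14, 3.14], [-1.21, 2.06], [-1.07, 1.41], [-3.16, 2.05], [-2.99, -0.16], [-3.1, 3.1]. Speed limits (rad/s): [2.79, 2.79, 3.14, 3.14, 3.14, 3.14].

INTERFACE

Orientations are given as a unit quaternion [x, y, z, w].
In Python, from bench import read_state, get_image, job_done, tcp_to_tips gives the robot as it stands. The module is installed in compiled form; this text tells all that it offers.
- The arm moves only by the tool play_rows, never from a script. Its argument "targets" is a list of rows, each an object of numbers: "gripper": the gripper's target within -1 to 1 (shut at 1, half-way at 0, fully open at -1); "tx", "ty", "tz": the shift along the tool's x, y, z scaled (see below); "spin": the turn about the tool's z scaled (see below). A call has 1 to 12 rows; each row is the pose to reach, as a shift and turn from the pose commanded when the call began, along the tool's axes at that moment; what a row does not reach only later rows make up. The controller multiplies each number of a shift by 0.25 m and each number of a turn by pi/4 rad. A row lasts 1/8 s, in which the tool goes at most 62.5 mm and 10.7 degrees, less where a joint would pass 70% of its speed; a pose out of reach is approached as far as the arm can. A call with a number of a shift or a turn outside -1 to 1 is refused whole. A call with a gripper value outside its range is refused whole. The fingers move at their own pace and stop on an object; the grip force is fixed at half the most. Time passes only in rows, so rows that repeat a pose let the fingers close. It gives the time, the measured TCP pose, the force and the opening at its end, in the units of the state.
- read_state(): the state, without advancing time (a new reading comes with each control period).
- get_image(name): name is "side" or "top" or "wrist"; returns a dict with "frame" (480x640x3 uint8, red, green, blue), "depth" (480x640 float32, mm along the optical axis (not along the pixel's ray), 0 where there is no reading), "mtx" (3x3 intrinsics, pixels), "world_to_cam" (4x4, takes a point from world to camera coordinates). Camera axes: x right, y up, looking along -z (the intrinsics and any distortion apply to the point x, -y, -z); pixel columns grow to the right and rows downward; lengths in mm; the calibration is good to about 2 mm. A picture is of the moment at which its call begins.
- job_done(): hands the job in, once; it reports no verdict.
The state is a dict: "clock": time; "joints": joint angles; "joint_vel": joint speeds; "joint_efforts": joint torques, N m; "position": TCP position; "ee_rot": TCP orientation; "contact_force": force on the tool from outside, world axes, zero at the start; "wrist_torque": the same for the moment, N m; "gripper_width": finger opening in mm.
Only numpy, scipy, OpenCV 4.12 (cv2) and the standard library are available. Lean on these libraries where they do the work, as an engineer would, in place of code of your own. Each camera call takes 0.05 s, during which the arm holds its last target.

## Working session

There is one attempt and no reset: what is moved stays moved. The work goes in short steps, Python scripts to look and compute and a tool call to move; the robot and the scene stay as the last step left them, time stands still between calls to the robot, and variables do not carry over. Pictures are saved under pics/ and viewed, and the job is handed in when it is done.

Besides the shell and the picture viewer there is one more tool, called after ">>>" by a JSON object that holds its "method" and its "body". play_rows: Moves the arm, as the interface text tells. Its arguments: {"type":"object","properties":{"targets":{"type":"array","items":{"type":"object","properties":{"gripper":{"type":"number"},"tx":{"type":"number","minimum":-1,"maximum":1},"ty":{"type":"number","minimum":-1,"maximum":1},"tz":{"type":"number","minimum":-1,"maximum":1},"spin":{"type":"number","minimum":-1,"maximum":1}}}}},"required":["targets"]}

```bash
mkdir -p pics; ls; python3 - <<'E'
from bench import *
import cv2
s=read_state();print(s)
print(tcp_to_tips)
for n in("side","top","wrist"):
    d=get_image(n);cv2.imwrite(f"pics/{n}0.png",d["frame"][:,:,::-1]);print(n,d["mtx"].tolist(),d["world_to_cam"].round(3).tolist())
E
```

```text
pics
{'clock': 0.0, 'joints': array([-1.03041222e+00,  3.85550515e-01,  6.59928484e-03, -5.17661271e-04,
       -1.19398908e+00, -2.58611251e-01]), 'joint_vel': array([-5.10363886e-04, -2.03504406e-03,  4.27207865e-04,  9.64712791e-04,
        8.37284547e-05, -2.26844982e-04]), 'joint_efforts': array([-2.46956319e-03, -3.92290199e+01,  1.88402009e+01,  4.18615401e+00,
       -4.54726804e-03, -3.53360520e-06]), 'position': array([ 173.65793468, -599.80133024,  244.21203951]), 'ee_rot': array([-1.40326179e-01,  9.90104720e-01,  1.08115185e-03, -1.95331239e-04]), 'contact_force': array([ 0.48493351,  0.76622932, -0.84035006]), 'wrist_torque': array([ 0.03709721, -0.01105735,  0.02986166]), 'gripper_width': 85.59167476710971}
14.0
side [[612.19458814039, 0.0, 309.76673009075927], [0.0, 612.19458814039, 245.19259096758114], [0.0, 0.0, 1.0]] [[-0.876, -0.483, -0.004, 432.935], [0.377, -0.688, 0.62, -221.138], [-0.302, 0.541, 0.785, -1039.575], [0.0, 0.0, 0.0, 1.0]]
top [[436.0586721006583, 0.0, 316.2449267280329], [0.0, 436.0586721006583, 240.44148385887738], [0.0, 0.0, 1.0]] [[-0.02, -1.0, 0.017, -26.192], [0.993, -0.018, 0.118, -514.275], [-0.118, 0.019, 0.993, -1017.24], [0.0, 0.0, 0.0, 1.0]]
wrist [[339.9569809962226, 0.0, 321.56767379768377], [0.0, 339.9569809962226, 241.32837915379423], [0.0, 0.0, 1.0]] [[-0.277, 0.961, 0.001, 623.296], [-0.917, -0.264, -0.298, 39.34], [-0.286, -0.084, 0.954, -378.792], [0.0, 0.0, 0.0, 1.0]]
```

View pics/top0.png

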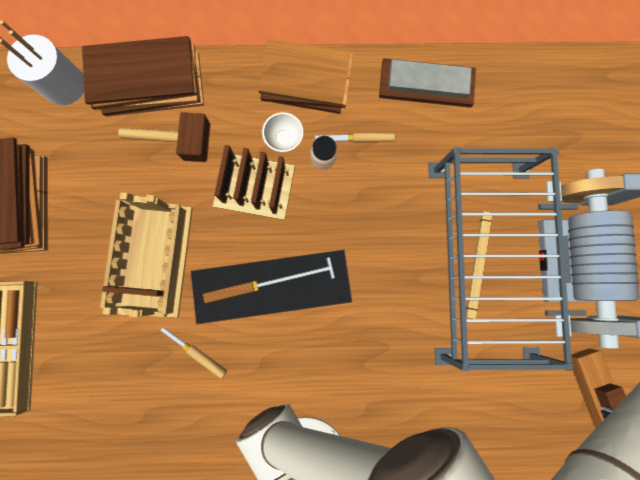

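View pics/side0.png

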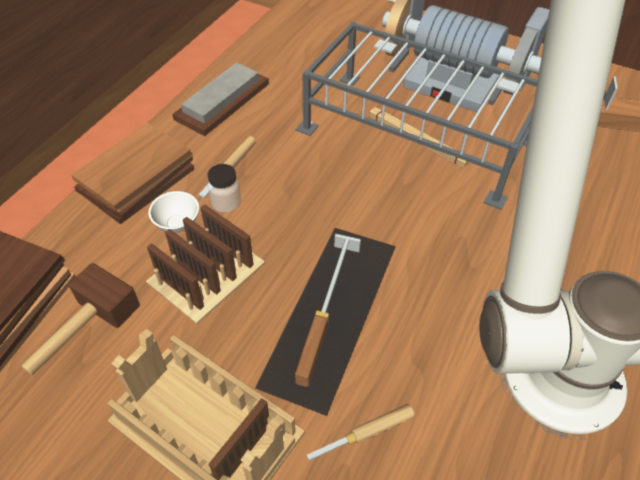

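View pics/wrist0.png

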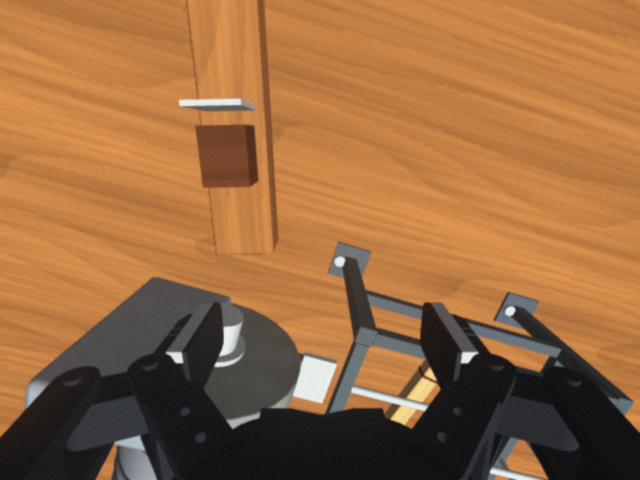

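Top view shows the mat and hook in the middle at about (270,285), the stand with four blocks at (255,180), the rack at (145,255) with one stored block near its bottom end, and the bar under the guard at (480,265). Next I'll build the helpers and measure.

```bash
cat > h.py <<'E'
import numpy as np, cv2
from bench import *
def unit(v): return v/np.linalg.norm(v)
class Cam:
    def __init__(s,n):
        s.n=n;d=get_image(n);s.f=d["frame"];s.d=d["depth"];s.K=d["mtx"];s.T=d["world_to_cam"];s.R=s.T[:3,:3];s.c=-s.R.T@s.T[:3,3]
    def ray(s,u,v):
        k=np.linalg.inv(s.K)@np.array([u,v,1.]);return s.R.T@np.array([k[0],-k[1],-1.])
    def plane(s,u,v,z):
        r=s.ray(u,v);return s.c+r*(z-s.c[2])/r[2]
    def dep(s,u,v):
        return s.c+s.ray(u,v)*float(s.d[int(round(v)),int(round(u))])
    def cloud(s):
        v,u=np.mgrid[0:480,0:640];k=np.stack([(u-s.K[0,2])/s.K[0,0],-(v-s.K[1,2])/s.K[1,1],-np.ones_like(u)],-1)
        return s.c+(k*s.d[...,None])@s.R
    def proj(s,P):
        p=s.R@np.asarray(P,float)+s.T[:3,3];p=s.K@np.array([p[0],-p[1],-p[2]]);return p[:2]/p[2]
    def zoom(s,name,u0,u1,v0,v1):
        c=s.f[v0:v1,u0:u1,::-1];k=min(800/(u1-u0),600/(v1-v0));k=int(k)
        c=cv2.resize(np.ascontiguousarray(c),None,fx=k,fy=k,interpolation=cv2.INTER_CUBIC)
        for u in range((u0+9)//10*10,u1,10):
            cv2.putText(c,str(u),((u-u0)*k,8),0,.3,(255,255,0),1);cv2.line(c,((u-u0)*k,10),((u-u0)*k,14),(0,255,0),1)
        for v in range((v0+9)//10*10,v1,10):
            cv2.putText(c,str(v),(0,(v-v0)*k),0,.3,(255,255,0),1);cv2.line(c,(20,(v-v0)*k),(24,(v-v0)*k),(0,255,0),1)
        cv2.imwrite(f"pics/{name}.png",c)
E
python3 - <<'E'
from h import *
import pickle
t=Cam("top");s=Cam("side");pickle.dump((t.f,t.d,s.f,s.d),open("c0.pkl","wb"))
t.zoom("t_rack",90,360,130,330)
t.zoom("t_guard",420,580,140,380)
s.zoom("s_rack",100,420,180,480)
P=t.cloud();np.set_printoptions(suppress=True,precision=1)
# quality of depth
for u,v in[(250,340),(400,250),(440,440)]: print(P[v,u])
E
```

```text
[279.5 127.3   1.4]
[ 489.8 -243.3   -0.2]
[ 267.3 -122.   696.1]
```

View pics/t_rack.png

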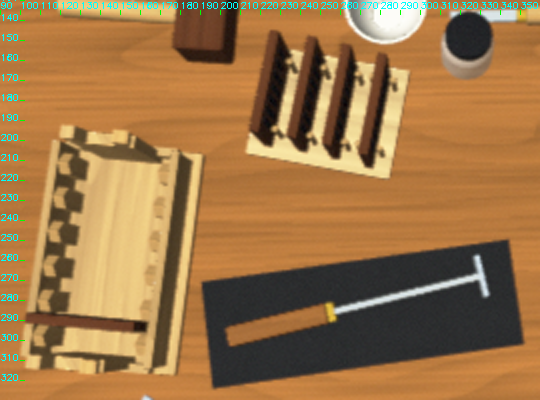

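View pics/t_guard.png

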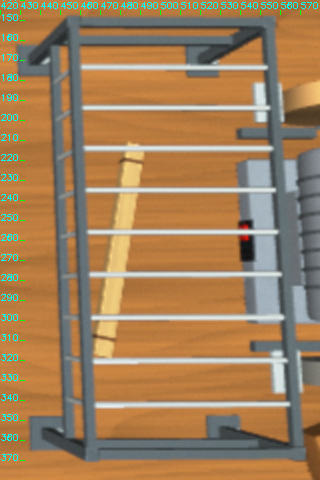

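View pics/s_rack.png

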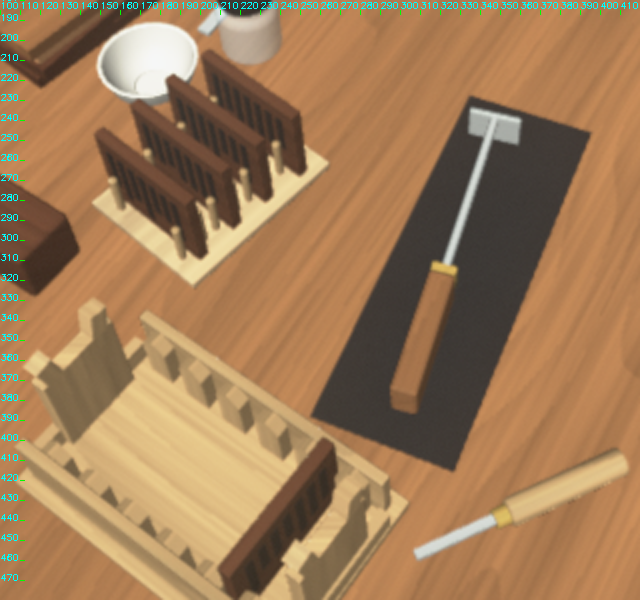

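```bash
cat > m1.py <<'E'
from h import *
np.set_printoptions(suppress=True,precision=1)
t=Cam("top");P=t.cloud();F=t.f.astype(int);hsv=cv2.cvtColor(t.f,cv2.COLOR_RGB2HSV)
def box(m,name):
    n,l,st,c=cv2.connectedComponentsWithStats(m.astype(np.uint8))
    for i in range(1,n):
        if st[i,4]<25: continue
        p=P[l==i];r=cv2.minAreaRect(p[:,:2].astype(np.float32))
        b=cv2.boxPoints(r);e=[b[1]-b[0],b[2]-b[1]];e=max(e,key=lambda a:np.linalg.norm(a))
        print(name,st[i,4],"px",c[i].round(0),"c",np.array(r[0]),"size",np.array(r[1]),"ang",np.degrees(np.arctan2(e[1],e[0])).round(2),"z",np.percentile(p[:,2],[5,50,95]))
Z=P[...,2];roi=np.zeros(Z.shape,bool);roi[130:330,90:360]=True
box(roi&(Z>92)&(Z<112)&(F.sum(2)<300),"blocktop")
box(roi&(Z>118)&(Z<145),"uprtop")
dark=(F.max(2)<75)&(Z<8)&roi; 
n,l,st,c=cv2.connectedComponentsWithStats(dark.astype(np.uint8));
hand=roi&(Z>30)&(Z<50);
sel=np.zeros_like(roi);sel[240:330,190:355]=True
box(sel&(Z>33)&(Z<46),"handle")
box(sel&(Z>15)&(Z<46),"hook")
# mat hull
sel2=sel&(F.max(2)<80);n,l,st,c=cv2.connectedComponentsWithStats(cv2.morphologyEx(sel2.astype(np.uint8),cv2.MORPH_OPEN,np.ones((3,3))));i=1+st[1:,4].argmax()
r=cv2.minAreaRect(np.array([t.plane(u,v,0)[:2] for v,u in np.argwhere(l==i)],np.float32));print("mat",r)
# guard
g=np.zeros_like(roi);g[140:380,430:575]=True
for lo,hi in((140,165),):box(g&(Z>lo)&(Z<hi),"guardtop")
gg=np.zeros_like(roi);gg[205:330,462:498]=True
box(gg&(Z>8)&(Z<30),"bar")
E
python3 m1.py
```

```text
blocktop 313 px [222. 170.] c [670.8 177.6] size [ 13.5 120.4] ang -11.02 z [ 94.8 100.7 103.6]
blocktop 289 px [241. 173.] c [663.5 134.3] size [ 12.6 119.7] ang -10.7 z [ 95.  100.5 103.7]
blocktop 275 px [258. 177.] c [653.7  94.5] size [ 11.8 119.8] ang -10.56 z [ 94.7 100.3 103.5]
blocktop 275 px [276. 182.] c [642.2  54.1] size [ 12.  119.8] ang -11.29 z [ 96.7 100.9 103.8]
blocktop 51 px [152. 203.] c [596.  343.3] size [12.6 55.4] ang -82.49 z [ 94.  102.2 110.4]
blocktop 295 px [130. 291.] c [401.3 376.5] size [119.4  12. ] ang 83.78 z [ 99.9 102.8 105.8]
blocktop 30 px [142. 312.] c [358.1 350. ] size [20.7  9.7] ang 46.0 z [ 94.4 103.5 111. ]
uprtop 88 px [126. 196.] c [606.  380.4] size [13.8 22. ] ang -87.44 z [120.  134.3 139.1]
uprtop 69 px [150. 199.] c [600.7 327.9] size [19.  14.4] ang 86.41 z [120.8 135.4 138.3]
uprtop 92 px [109. 310.] c [360.5 407.6] size [20.2 13.8] ang 79.8 z [121.1 134.5 138.8]
uprtop 67 px [134. 313.] c [354.6 354.8] size [18.5 13.5] ang 82.85 z [121.4 135.3 138.8]
handle 809 px [252. 286.] c [420.8  80.8] size [ 46.9 310.4] ang -79.82 z [33.7 39.2 43.1]
hook 882 px [255. 286.] c [408.9  77.6] size [ 49.2 310.4] ang -75.13 z [31.7 38.8 42.9]
mat ((407.36602783203125, 76.93479919433594), (127.77687072753906, 377.6062927246094), 6.865527629852295)
guardtop 6505 px [512. 261.] c [ 459.8 -446.5] size [230.  474.1] ang -0.94 z [149.2 154.9 158.4]
guardtop 72 px [572. 188.] c [ 606.9 -594.9] size [ 8.2 26.9] ang -2.59 z [140.6 146.7 152.8]
bar 189 px [485. 225.] c [ 547.5 -453.2] size [24.2 47.7] ang -11.03 z [11.8 17.9 21.2]
bar 184 px [482. 245.] c [ 495.8 -441.7] size [23.2 47. ] ang -12.44 z [13.2 18.  21.6]
bar 187 px [479. 266.] c [ 444.6 -429.9] size [25.  45.2] ang -9.58 z [11.4 18.  21.6]
bar 188 px [475. 288.] c [ 393.7 -419.6] size [23.7 45.5] ang -12.17 z [12.4 17.9 21.1]
bar 191 px [472. 308.] c [ 344.  -408.7] size [23.6 44.7] ang -11.13 z [12.2 18.  21.1]
```

```bash
cat >> h.py <<'E'
def pose():
    s=read_state();q=s["ee_rot"]
    from scipy.spatial.transform import Rotation
    R=Rotation.from_quat(q).as_matrix();return s,np.array(s["position"]),R,np.degrees(np.arctan2(R[1,1],R[0,1]))
def go(x,y,z,phi=None,add=0):
    """numbers for a move to TCP x,y,z with jaw axis at phi deg (mod 180, shortest way + add deg)"""
    s,p,R,f=pose()
    d=R.T@(np.array([x,y,z])-p)/250
    sp=0
    if phi is not None:
        a=(f-phi+90)%180-90+add; sp=a/45
    j=np.degrees(s["joints"])
    print("now",p.round(1),"phi %.1f"%f,"j1 %.0f j6 %.0f"%(j[0],j[5]),"w %.1f"%s["gripper_width"],"F",np.array(s["contact_force"]).round(1),"t %.1f"%s["clock"])
    print("tx %.3f ty %.3f tz %.3f spin %.3f (down-turn: j6 change %.0f) rows>=%d"%(*d,sp,-sp*45,max(np.ceil(np.linalg.norm(d)*4),np.ceil(abs(sp)*45/10.7))))
E
cat > m2.py <<'E'
from h import *
np.set_printoptions(suppress=True,precision=1)
t=Cam("top");P=t.cloud();F=t.f.astype(int);Z=P[...,2]
sel=np.zeros(Z.shape,bool);sel[240:330,190:355]=True
brown=sel&(F[...,0]-F[...,2]>50)&(Z>30)&(Z<50)
n,l,st,c=cv2.connectedComponentsWithStats(brown.astype(np.uint8));i=1+st[1:,4].argmax()
p=P[l==i];r=cv2.minAreaRect(p[:,:2].astype(np.float32));print("handle",st[i],r)
bl=sel&(Z>15)&(Z<50)&(F.min(2)>140);p=P[bl];
vx,vy,x0,y0=cv2.fitLine(p[:,:2].astype(np.float32),cv2.DIST_HUBER,0,.01,.01).ravel();print("rodline",np.degrees(np.arctan2(vy,vx)),x0,y0,"ends",p[p[:,1].argmin()],p[p[:,1].argmax()])
g=np.zeros(Z.shape,bool);g[140:380,430:575]=True
dk=g&(Z>135)&(Z<165)&(F.max(2)<130);p=P[dk]
a=-np.radians(0);
print("top rails y pct",np.percentile(p[:,1],[0.5,2,10,90,98,99.5]),"x",np.percentile(p[:,0],[.5,2,98,99.5]))
# face rail line fit
f=p[(p[:,1]>-370)&(p[:,0]>250)&(p[:,0]<650)];print("facerail",cv2.fitLine(f[:,:2].astype(np.float32),cv2.DIST_HUBER,0,.01,.01).ravel(),f[:,1].min(),f[:,1].max())
m=g&(Z<6)&(F.max(2)<110)
E
python3 m2.py
```

```text
handle [203 281  55  22 552] ((395.4214172363281, 168.69586181640625), (23.876842498779297, 128.0000457763672), 12.40021800994873)
rodline -77.4861 429.4291 15.825364 ends [432.4 -74.   33.8] [407.5 106.3  33.7]
top rails y pct [-561.6 -559.3 -554.7 -335.3 -331.6 -329. ] x [225.1 226.7 692.4 694.1]
facerail [   1.    -0.   447.5 -337.1] -346.61959879161697 -329.68578388678156
```

```bash
python3 -c "
from h import *
go(390,-440,240,150);go(500,-230,240,192)"
```

```text
now [ 173.8 -600.2  245.1] phi 106.1 j1 -59 j6 -15 w 85.4 F [ 0.1 -0.5  0.5] t 0.3
tx -1.009 ty 0.375 tz 0.020 spin -0.975 (down-turn: j6 change 44) rows>=5
now [ 173.8 -600.2  245.1] phi 106.1 j1 -59 j6 -15 w 85.4 F [ 0.1 -0.5  0.5] t 0.3
tx -1.665 ty 1.060 tz 0.021 spin -1.908 (down-turn: j6 change 86) rows>=9
```

>>> {"method": "play_rows", "body": {"targets": [{"tx":-0.3,"ty":0.15,"tz":0,"spin":-0.2,"gripper":-1},{"tx":-0.6,"ty":0.3,"tz":0,"spin":-0.4,"gripper":-1},{"tx":-0.9,"ty":0.5,"tz":0,"spin":-0.6,"gripper":-1},{"tx":-1,"ty":0.7,"tz":0,"spin":-0.8,"gripper":-1},{"tx":-1,"ty":0.9,"tz":0,"spin":-1,"gripper":-1},{"tx":-1,"ty":1,"tz":0,"spin":-1,"gripper":-1},{"tx":-1,"ty":1,"tz":0,"spin":-1,"gripper":-1}]}}

```text
clock: 1.23
position: [344.2, -287.5, 245.8]
ee_rot: [-0.511, 0.86, -0.0, 0.0]
contact_force: [0.6, 0.1, -0.6]
gripper_width: 85.2
```

```bash
python3 -c "
from h import *
go(440,-50,220,12.4);go(403,133.6,150,12.4)"
```

```text
now [ 344.2 -287.5  245.8] phi 151.5 j1 -19 j6 -9 w 85.2 F [ 0.6  0.1 -0.6] t 1.2
tx -1.018 ty 0.117 tz 0.104 spin -0.909 (down-turn: j6 change 41) rows>=5
now [ 344.2 -287.5  245.8] phi 151.5 j1 -19 j6 -9 w 85.2 F [ 0.6  0.1 -0.6] t 1.2
tx -1.592 ty 0.598 tz 0.384 spin -0.909 (down-turn: j6 change 41) rows>=7
```

>>> {"method": "play_rows", "body": {"targets": [{"tx":-0.25,"ty":0.1,"tz":0.02,"spin":-0.2,"gripper":-1},{"tx":-0.5,"ty":0.1,"tz":0.04,"spin":-0.4,"gripper":-1},{"tx":-0.75,"ty":0.15,"tz":0.08,"spin":-0.6,"gripper":-1},{"tx":-1,"ty":0.2,"tz":0.1,"spin":-0.8,"gripper":-1},{"tx":-1,"ty":0.4,"tz":0.1,"spin":-0.909,"gripper":-1},{"tx":-1,"ty":0.5,"tz":0.1,"spin":-0.909,"gripper":-1},{"tx":-1,"ty":0.5,"tz":0.1,"spin":-0.909,"gripper":-1}]}}

```text
clock: 2.1
position: [355.2, -11.2, 220.7]
ee_rot: [0.778, -0.628, 0.0, -0.001]
contact_force: [0.0, 0.1, -0.4]
gripper_width: 85.2
```

```bash
python3 -c "
from h import *
go(403.1,133.6,120,12.4)"
```

```text
now [355.2 -11.2 220.7] phi -167.8 j1 25 j6 -13 w 85.2 F [ 0.   0.1 -0.4] t 2.1
tx -0.526 ty -0.309 tz 0.403 spin -0.006 (down-turn: j6 change 0) rows>=3
```

>>> {"method": "play_rows", "body": {"targets": [{"tx":-0.2,"ty":-0.1,"tz":0.1,"spin":-0.006,"gripper":-0.5},{"tx":-0.4,"ty":-0.2,"tz":0.25,"spin":-0.006,"gripper":-0.5},{"tx":-0.526,"ty":-0.309,"tz":0.4,"spin":-0.006,"gripper":-0.5},{"tx":-0.526,"ty":-0.309,"tz":0.4,"spin":-0.006,"gripper":-0.5},{"tx":-0.526,"ty":-0.309,"tz":0.4,"spin":-0.006,"gripper":-0.5}]}}

```text
clock: 2.72
position: [404.5, 132.9, 120.0]
ee_rot: [0.779, -0.628, 0.0, 0.001]
contact_force: [0.3, 0.3, -0.9]
gripper_width: 64.2
```

```bash
python3 -c "
from h import *
go(403.1,133.6,28,12.4)
w=Cam('wrist');cv2.imwrite('pics/w1.png',w.f[:,:,::-1])"
```

```text
now [404.5 132.9 120. ] phi -167.7 j1 40 j6 -28 w 64.2 F [ 0.3  0.3 -0.9] t 2.7
tx -0.004 ty 0.005 tz 0.368 spin -0.003 (down-turn: j6 change 0) rows>=2
```

View pics/w1.png

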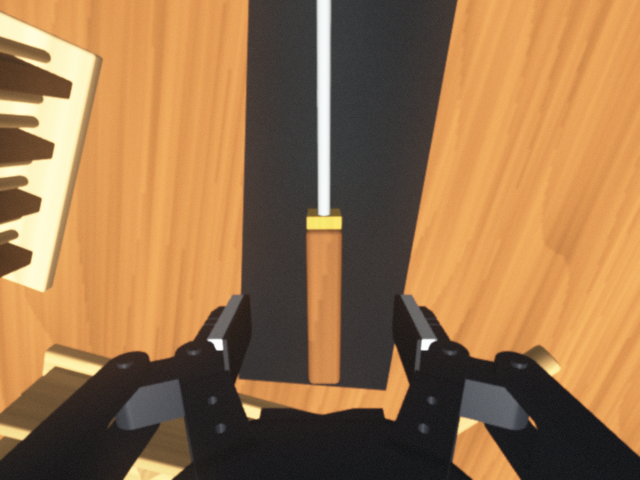

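The handle is centred between the jaws (column ~323) and parallel to them, so I'm descending and gripping.

>>> {"method": "play_rows", "body": {"targets": [{"tx":-0.004,"ty":0.005,"tz":0.2,"spin":0,"gripper":-0.5},{"tx":-0.004,"ty":0.005,"tz":0.33,"spin":0,"gripper":-0.5},{"tx":-0.004,"ty":0.005,"tz":0.368,"spin":0,"gripper":-0.5},{"tx":-0.004,"ty":0.005,"tz":0.368,"spin":0,"gripper":-0.2},{"tx":-0.004,"ty":0.005,"tz":0.368,"spin":0,"gripper":1},{"tx":-0.004,"ty":0.005,"tz":0.368,"spin":0,"gripper":1},{"tx":-0.004,"ty":0.005,"tz":0.368,"spin":0,"gripper":1},{"tx":-0.004,"ty":0.005,"tz":0.368,"spin":0,"gripper":1},{"tx":-0.004,"ty":0.005,"tz":0.368,"spin":0,"gripper":1}]}}

```text
clock: 3.9
position: [403.2, 134.7, 29.9]
ee_rot: [0.779, -0.627, 0.0, -0.002]
contact_force: [-0.2, -1.0, 6.2]
gripper_width: 23.0
```

```bash
python3 -c "
from h import *
go(403.1,133.6,63,12.4)"
```

```text
now [403.2 134.7  29.9] phi -167.6 j1 41 j6 -28 w 23.0 F [-0.2 -1.   6.2] t 3.9
tx 0.004 ty 0.001 tz -0.133 spin -0.001 (down-turn: j6 change 0) rows>=1
```

>>> {"method": "play_rows", "body": {"targets": [{"tx":0,"ty":0,"tz":-0.07,"spin":0,"gripper":1},{"tx":0,"ty":0,"tz":-0.136,"spin":0,"gripper":1},{"tx":0,"ty":0,"tz":-0.136,"spin":0,"gripper":1}]}}

```text
clock: 4.28
position: [403.0, 134.8, 63.7]
ee_rot: [0.779, -0.627, 0.0, -0.002]
contact_force: [-0.1, 0.2, -1.4]
gripper_width: 22.9
```

```bash
python3 -c "
from h import *
go(480,-50,64,-12.3)
c=Cam('side');c.zoom('s2',180,460,180,420)"
```

```text
now [403.  134.8  63.7] phi -167.7 j1 41 j6 -28 w 22.9 F [-0.1  0.2 -1.4] t 4.3
tx 0.788 ty -0.143 tz -0.002 spin 0.547 (down-turn: j6 change -25) rows>=4
```

View pics/s2.png

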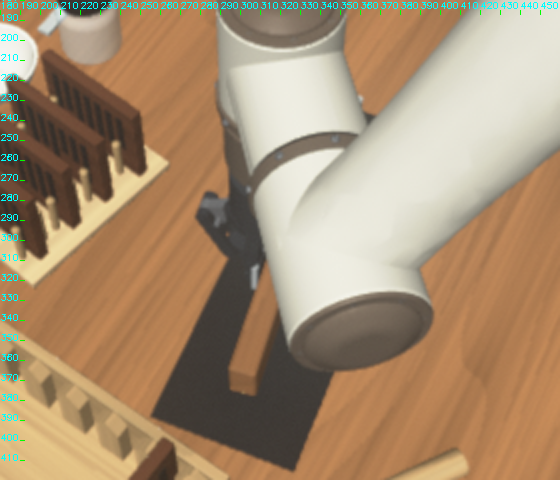

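The arm hides the blade here, but the handle is held level (bottom end near px (297,385)). Continuing.

>>> {"method": "play_rows", "body": {"targets": [{"tx":0.2,"ty":-0.03,"tz":0,"spin":0.12,"gripper":1},{"tx":0.4,"ty":-0.07,"tz":0,"spin":0.27,"gripper":1},{"tx":0.6,"ty":-0.1,"tz":0,"spin":0.41,"gripper":1},{"tx":0.788,"ty":-0.143,"tz":0,"spin":0.547,"gripper":1},{"tx":0.788,"ty":-0.143,"tz":0,"spin":0.547,"gripper":1}]}}

```text
clock: 4.95
position: [479.7, -53.3, 61.3]
ee_rot: [-0.625, 0.78, 0.0, -0.0]
contact_force: [-0.5, 0.1, -1.2]
gripper_width: 22.8
```

```bash
python3 -c "
from h import *
go(484,-252,64,-12.3)
w=Cam('wrist');cv2.imwrite('pics/w2.png',w.f[:,:,::-1])
c=Cam('top');c.zoom('t2',290,580,140,350)"
```

```text
now [479.7 -53.3  61.3] phi 167.4 j1 13 j6 -26 w 22.8 F [-0.5  0.1 -1.2] t 5.0
tx 0.772 ty -0.190 tz -0.011 spin -0.007 (down-turn: j6 change 0) rows>=4
```

View pics/w2.png

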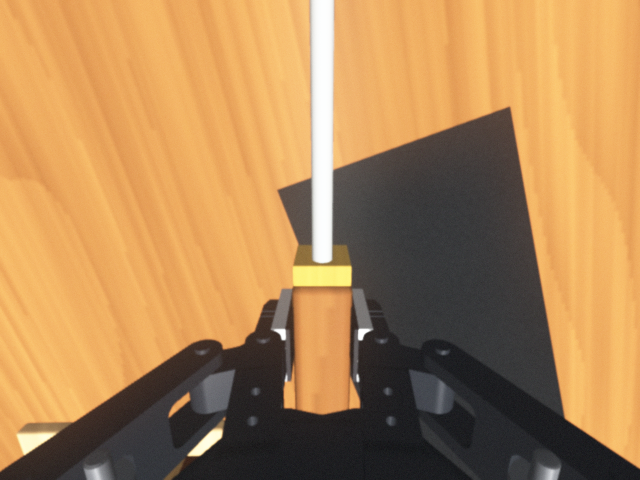

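View pics/t2.png

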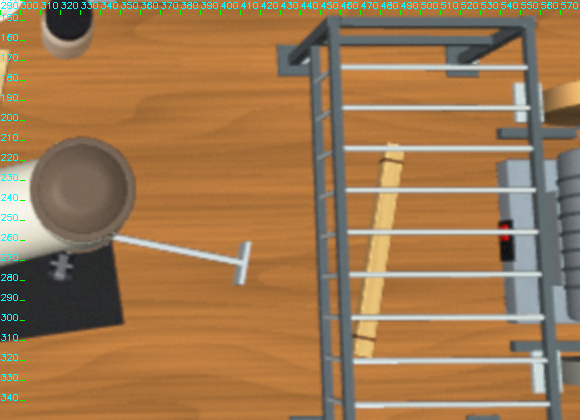

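```bash
python3 -c "
from h import *
c=Cam('top');P=c.cloud();np.set_printoptions(suppress=True,precision=1)
F=c.f.astype(int);Z=P[...,2]
m=np.zeros(Z.shape,bool);m[245:290,350:420]=1;m&=(Z>40)&(Z<110)
p=P[m];u=np.array([np.cos(np.radians(-102.5)),np.sin(np.radians(-102.5))]);s=(p[:,:2]-[479.7,-53.3])@u;o=(p[:,:2]-[479.7,-53.3])@[-u[1],u[0]]
for a in range(80,240,15):
  k=(s>a)&(s<a+15)
  if k.sum(): print(a,k.sum(),np.median(p[k,2]),np.median(o[k]),s[k].max(),o[k].min(),o[k].max())
"
```

```text
80 24 65.46213001821275 -1.964719358568193 94.21918781814537 -5.161728904240873 2.8325348418129077
95 23 66.6161617388392 -1.4078254362486309 109.98587825455058 -5.042653770671974 2.912041300400271
110 21 66.48001996296318 -1.6127398072910024 124.8349460485851 -5.102147210561041 2.53849379830881
125 23 66.13477606919844 -1.6761080270439015 139.76659406038866 -4.969315228081319 2.59764280924289
140 24 66.70917165212916 -1.3119180548869873 154.96061487915887 -5.029008418459998 2.6872140452918787
155 20 66.14797226776392 -1.1187744777504685 168.938559047533 -4.227984954918094 2.6563940285082404
170 22 66.18390665605637 -1.122473220349526 184.3439966217444 -4.769304299494197 2.831225974695744
185 24 66.89574467713226 -1.3511233901698199 199.51495730276787 -4.612408938533802 2.876605944007508
200 100 64.78223965086642 -2.4046880146529563 210.40839051645037 -25.850344104766457 23.636783090428047
```

>>> {"method": "play_rows", "body": {"targets": [{"tx":0.15,"ty":-0.038,"tz":-0.006,"spin":0,"gripper":1},{"tx":0.3,"ty":-0.076,"tz":-0.008,"spin":0,"gripper":1},{"tx":0.45,"ty":-0.114,"tz":-0.008,"spin":0,"gripper":1},{"tx":0.6,"ty":-0.152,"tz":-0.008,"spin":0,"gripper":1},{"tx":0.772,"ty":-0.19,"tz":-0.008,"spin":0,"gripper":1},{"tx":0.772,"ty":-0.19,"tz":-0.008,"spin":0,"gripper":1},{"tx":0.772,"ty":-0.19,"tz":-0.008,"spin":0,"gripper":1}]}}

```text
clock: 5.98
position: [484.2, -248.2, 64.0]
ee_rot: [-0.628, 0.778, 0.001, -0.0]
contact_force: [-0.8, 0.4, -1.4]
gripper_width: 22.9
```

```bash
python3 -c "
from h import *
go(484,-252,33,-12.3)
c=Cam('top');c.zoom('t3',290,580,140,350)
c=Cam('side');c.zoom('s3',280,580,0,240)"
```

```text
now [ 484.2 -248.2   64. ] phi 167.8 j1 -10 j6 -2 w 22.9 F [-0.8  0.4 -1.4] t 6.0
tx 0.015 ty -0.003 tz 0.124 spin 0.002 (down-turn: j6 change -0) rows>=1
```

View pics/t3.png

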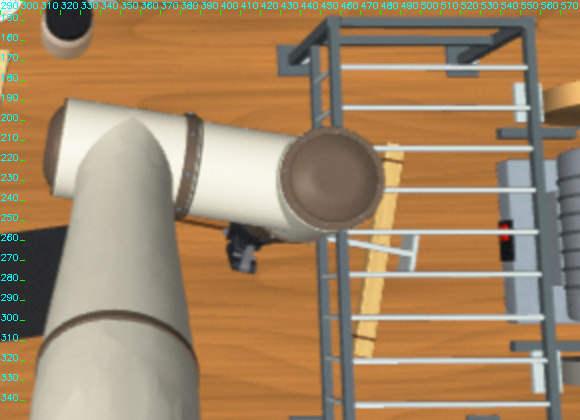

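View pics/s3.png

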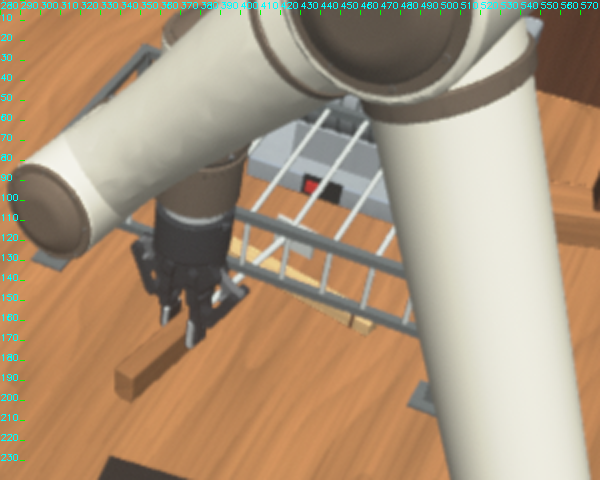

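>>> {"method": "play_rows", "body": {"targets": [{"tx":0.018,"ty":0,"tz":0.07,"spin":0,"gripper":1},{"tx":0.018,"ty":0,"tz":0.128,"spin":0,"gripper":1},{"tx":0.018,"ty":0,"tz":0.128,"spin":0,"gripper":1},{"tx":-0.03,"ty":0,"tz":0.128,"spin":0,"gripper":1},{"tx":-0.08,"ty":0,"tz":0.128,"spin":0,"gripper":1},{"tx":-0.13,"ty":0,"tz":0.128,"spin":0,"gripper":1},{"tx":-0.18,"ty":0,"tz":0.128,"spin":0,"gripper":1},{"tx":-0.23,"ty":0,"tz":0.128,"spin":0,"gripper":1},{"tx":-0.28,"ty":0,"tz":0.128,"spin":0,"gripper":1},{"tx":-0.28,"ty":0,"tz":0.128,"spin":0,"gripper":1}]}}

```text
clock: 7.32
position: [499.8, -180.1, 32.4]
ee_rot: [-0.628, 0.778, -0.0, 0.0]
contact_force: [0.3, -0.4, -1.6]
gripper_width: 22.8
```

```bash
python3 -c "
from h import *
go(484,-252,33,-12.3)
c=Cam('top');c.zoom('t4',290,580,140,350)
"
```

```text
now [ 499.8 -180.1   32.4] phi 167.8 j1 -2 j6 -10 w 22.8 F [ 0.3 -0.4 -1.6] t 7.3
tx 0.294 ty 0.001 tz -0.002 spin 0.002 (down-turn: j6 change -0) rows>=2
```

View pics/t4.png

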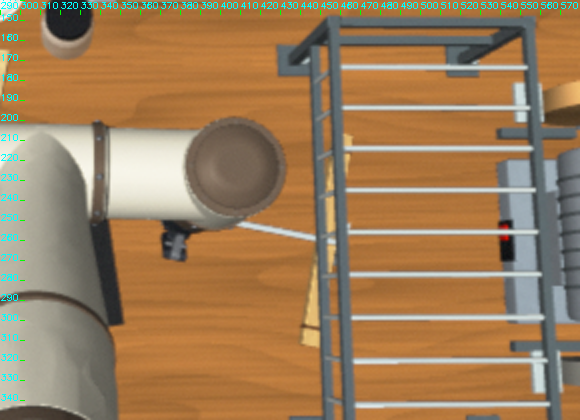

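The bar follows the hook and is now partly out, with its lower end near (441,345). Pulling further.

>>> {"method": "play_rows", "body": {"targets": [{"tx":-0.06,"ty":0,"tz":0,"spin":0,"gripper":1},{"tx":-0.13,"ty":0,"tz":0,"spin":0,"gripper":1},{"tx":-0.2,"ty":0,"tz":0,"spin":0,"gripper":1},{"tx":-0.27,"ty":0,"tz":0,"spin":0,"gripper":1},{"tx":-0.34,"ty":0,"tz":0,"spin":0,"gripper":1},{"tx":-0.41,"ty":0,"tz":0,"spin":0,"gripper":1},{"tx":-0.48,"ty":0,"tz":0,"spin":0,"gripper":1},{"tx":-0.55,"ty":0,"tz":0,"spin":0,"gripper":1},{"tx":-0.62,"ty":0,"tz":0,"spin":0,"gripper":1},{"tx":-0.68,"ty":0,"tz":0,"spin":0,"gripper":1},{"tx":-0.68,"ty":0,"tz":0,"spin":0,"gripper":1},{"tx":-0.68,"ty":0,"tz":0,"spin":0,"gripper":1}]}}

```text
clock: 8.88
position: [535.5, -15.0, 32.2]
ee_rot: [-0.627, 0.779, 0.0, -0.0]
contact_force: [0.4, 0.5, -2.0]
gripper_width: 23.2
```

```bash
python3 -c "
from h import *
go(484,-252,33,-12.3)
c=Cam('top');c.zoom('t5',290,580,140,350)
"
```

```text
now [535.5 -15.   32.2] phi 167.7 j1 16 j6 -28 w 23.2 F [ 0.4  0.5 -2. ] t 8.9
tx 0.970 ty -0.001 tz -0.003 spin -0.000 (down-turn: j6 change 0) rows>=4
```

View pics/t5.png

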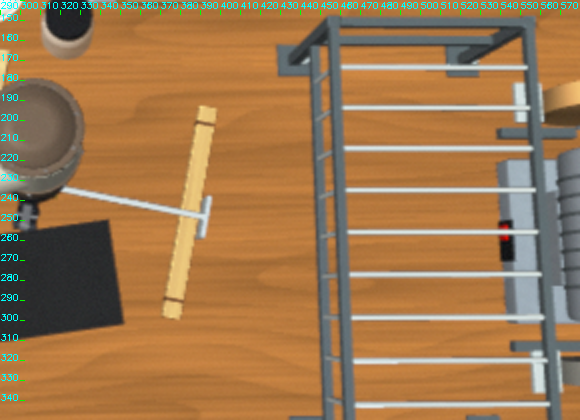

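The bar lies clear, from (385,200) to (368,300). Now lifting the hook and returning it.

>>> {"method": "play_rows", "body": {"targets": [{"tx":0.008,"ty":0,"tz":-0.08,"spin":0,"gripper":1},{"tx":0.008,"ty":0,"tz":-0.16,"spin":0,"gripper":1},{"tx":0.008,"ty":0,"tz":-0.16,"spin":0,"gripper":1}]}}

```text
clock: 9.3
position: [536.1, -17.2, 73.6]
ee_rot: [-0.627, 0.779, -0.001, 0.002]
contact_force: [0.7, 0.6, -0.9]
gripper_width: 22.9
```

```bash
python3 -c "
from h import *
go(403.2,134.7,60,12.4)
"
```

```text
now [536.1 -17.2  73.6] phi 167.7 j1 15 j6 -28 w 22.9 F [ 0.7  0.6 -0.9] t 9.3
tx -0.480 ty 0.650 tz 0.053 spin -0.550 (down-turn: j6 change 25) rows>=4
```

>>> {"method": "play_rows", "body": {"targets": [{"tx":-0.12,"ty":0.16,"tz":0,"spin":-0.14,"gripper":1},{"tx":-0.24,"ty":0.32,"tz":0,"spin":-0.28,"gripper":1},{"tx":-0.36,"ty":0.49,"tz":0.02,"spin":-0.42,"gripper":1},{"tx":-0.48,"ty":0.65,"tz":0.05,"spin":-0.55,"gripper":1},{"tx":-0.48,"ty":0.65,"tz":0.05,"spin":-0.55,"gripper":1},{"tx":-0.48,"ty":0.65,"tz":0.05,"spin":-0.55,"gripper":1}]}}

```text
clock: 10.05
position: [402.0, 134.8, 59.5]
ee_rot: [0.78, -0.626, -0.0, 0.0]
contact_force: [0.1, -0.5, -1.4]
gripper_width: 23.1
```

```bash
python3 -c "
from h import *
go(403.2,134.7,30,12.4)
"
```

```text
now [402.  134.8  59.5] phi -167.5 j1 41 j6 -28 w 23.1 F [ 0.1 -0.5 -1.4] t 10.1
tx 0.001 ty -0.005 tz 0.118 spin 0.001 (down-turn: j6 change -0) rows>=1
```

>>> {"method": "play_rows", "body": {"targets": [{"tx":0,"ty":-0.005,"tz":0.08,"spin":0,"gripper":1},{"tx":0,"ty":-0.005,"tz":0.118,"spin":0,"gripper":1},{"tx":0,"ty":-0.005,"tz":0.118,"spin":0,"gripper":1},{"tx":0,"ty":-0.005,"tz":0.118,"spin":0,"gripper":0.2},{"tx":0,"ty":-0.005,"tz":0.118,"spin":0,"gripper":-0.2},{"tx":0,"ty":-0.005,"tz":0.118,"spin":0,"gripper":-0.2},{"tx":0,"ty":-0.005,"tz":0.118,"spin":0,"gripper":-0.2},{"tx":0,"ty":-0.005,"tz":-0.1,"spin":0,"gripper":-0.2},{"tx":0,"ty":-0.005,"tz":-0.3,"spin":0,"gripper":-0.2},{"tx":0,"ty":-0.005,"tz":-0.5,"spin":0,"gripper":-0.2},{"tx":0,"ty":-0.005,"tz":-0.5,"spin":0,"gripper":0.3}]}}

```text
clock: 11.42
position: [405.2, 136.7, 188.8]
ee_rot: [0.78, -0.626, 0.001, -0.005]
contact_force: [0.1, -0.9, -0.8]
gripper_width: 34.6
```

```bash
python3 -c "
from h import *
go(570,200,190,79)
w=Cam('wrist');cv2.imwrite('pics/w3.png',w.f[:,:,::-1])"
```

```text
now [405.2 136.7 188.8] phi -167.5 j1 41 j6 -28 w 34.6 F [ 0.1 -0.9 -0.8] t 11.4
tx -0.104 ty -0.698 tz 0.002 spin -1.478 (down-turn: j6 change 67) rows>=7
```

View pics/w3.png

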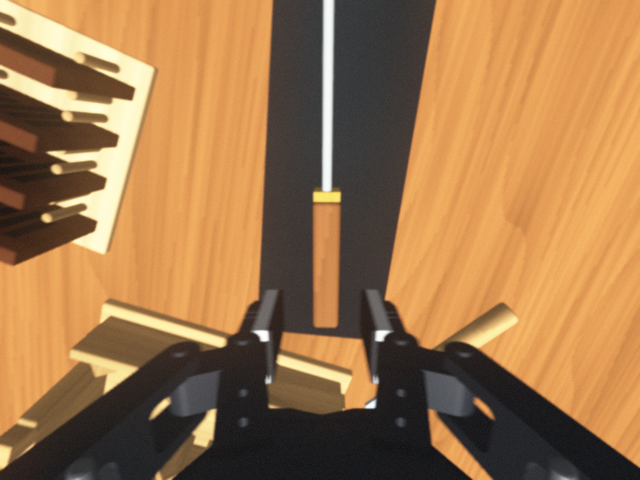

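Hook is back upright on the mat (handle at column 326). Now block A.

>>> {"method": "play_rows", "body": {"targets": [{"tx":0,"ty":-0.15,"tz":-0.05,"spin":-0.2,"gripper":0.35},{"tx":-0.03,"ty":-0.3,"tz":-0.1,"spin":-0.4,"gripper":0.35},{"tx":-0.06,"ty":-0.5,"tz":-0.16,"spin":-0.6,"gripper":0.35},{"tx":-0.1,"ty":-0.7,"tz":-0.16,"spin":-0.8,"gripper":0.35},{"tx":-0.1,"ty":-0.9,"tz":-0.16,"spin":-1,"gripper":0.35},{"tx":-0.1,"ty":-1,"tz":-0.16,"spin":-1,"gripper":0.35}]}}

```text
clock: 12.22
position: [643.1, 213.7, 221.0]
ee_rot: [0.96, -0.28, -0.002, 0.002]
contact_force: [-0.3, 1.2, -0.3]
gripper_width: 27.9
```

```bash
python3 m1.py | head -6;python3 m2.py | head -1; python3 -c "
from h import *
go(670.8,177.6,150,79)"
```

```text
blocktop 308 px [222. 170.] c [671.3 176.5] size [ 14.1 119.9] ang -11.46 z [ 95.2 100.4 103.3]
blocktop 286 px [241. 173.] c [663.4 134.1] size [ 12.9 119.2] ang -10.36 z [ 95.6 100.7 103.6]
blocktop 284 px [258. 177.] c [653.7  94.8] size [ 12.2 119.6] ang -11.49 z [ 95.9 100.5 103.3]
blocktop 279 px [276. 182.] c [642.7  54.1] size [ 12.9 120.8] ang -11.03 z [ 96.8 100.7 103.7]
blocktop 66 px [148. 203.] c [597.  351.2] size [13.  71.1] ang -86.03 z [ 92.8 101.4 111.3]
blocktop 207 px [138. 291.] c [400.2 360.7] size [89.3 11.5] ang 83.57 z [ 98.2 102.6 105.5]
handle [203 281  56  21 546] ((396.8451843261719, 168.19842529296875), (23.52109146118164, 127.54769134521484), 12.261977195739746)
now [643.1 213.6 220.5] phi -122.6 j1 32 j6 25 w 28.0 F [-0.5 -0.8 -1.2] t 12.3
tx 0.172 ty 0.060 tz 0.282 spin -0.480 (down-turn: j6 change 22) rows>=3
```

>>> {"method": "play_rows", "body": {"targets": [{"tx":0.1,"ty":0.03,"tz":0.1,"spin":-0.24,"gripper":0.35},{"tx":0.172,"ty":0.06,"tz":0.2,"spin":-0.48,"gripper":0.35},{"tx":0.172,"ty":0.06,"tz":0.28,"spin":-0.48,"gripper":0.35},{"tx":0.172,"ty":0.06,"tz":0.28,"spin":-0.48,"gripper":0.35},{"tx":0.172,"ty":0.06,"tz":0.28,"spin":-0.48,"gripper":0.35}]}}

```text
clock: 12.95
position: [669.9, 178.0, 155.3]
ee_rot: [0.995, -0.095, 0.0, 0.0]
contact_force: [-0.1, -0.5, 0.2]
gripper_width: 27.8
```

```bash
python3 -c "
from h import *
go(671,177,90,79)
w=Cam('wrist');cv2.imwrite('pics/w4.png',w.f[:,:,::-1])"
```

```text
now [669.9 178.  155.3] phi -100.9 j1 28 j6 51 w 27.8 F [-0.1 -0.5  0.2] t 12.9
tx 0.005 ty 0.003 tz 0.261 spin 0.002 (down-turn: j6 change -0) rows>=2
```

View pics/w4.png

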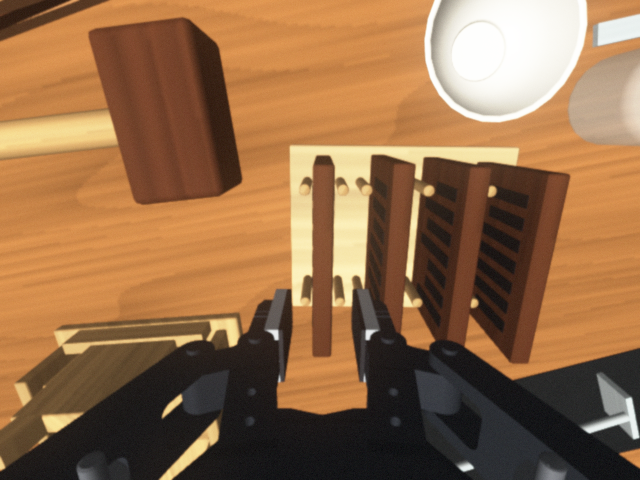

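The block sits centred at column ~322 with clearance to its neighbour.

>>> {"method": "play_rows", "body": {"targets": [{"tx":0.005,"ty":0.003,"tz":0.13,"spin":0,"gripper":0.35},{"tx":0.005,"ty":0.003,"tz":0.261,"spin":0,"gripper":0.35},{"tx":0.005,"ty":0.003,"tz":0.261,"spin":0,"gripper":0.35},{"tx":0.005,"ty":0.003,"tz":0.261,"spin":0,"gripper":1},{"tx":0.005,"ty":0.003,"tz":0.261,"spin":0,"gripper":1},{"tx":0.005,"ty":0.003,"tz":0.261,"spin":0,"gripper":1},{"tx":0.005,"ty":0.003,"tz":0.261,"spin":0,"gripper":1}]}}

```text
clock: 13.88
position: [672.2, 177.3, 91.7]
ee_rot: [0.995, -0.095, 0.002, -0.001]
contact_force: [-1.4, 1.5, 6.6]
gripper_width: 10.5
```

```bash
python3 -c "
from h import *
go(671,177,235,79)"
```

```text
now [672.2 177.3  91.7] phi -100.9 j1 28 j6 51 w 10.5 F [-1.4  1.5  6.6] t 13.9
tx -0.003 ty 0.001 tz -0.573 spin 0.002 (down-turn: j6 change -0) rows>=3
```

>>> {"method": "play_rows", "body": {"targets": [{"tx":0,"ty":0,"tz":-0.1,"spin":0,"gripper":1},{"tx":0,"ty":0,"tz":-0.3,"spin":0,"gripper":1},{"tx":0,"ty":0,"tz":-0.5,"spin":0,"gripper":1},{"tx":0,"ty":0,"tz":-0.58,"spin":0,"gripper":1},{"tx":0,"ty":0,"tz":-0.58,"spin":0,"gripper":1}]}}

```text
clock: 14.5
position: [671.6, 176.9, 236.2]
ee_rot: [0.995, -0.095, 0.001, -0.001]
contact_force: [-0.5, -0.5, -1.4]
gripper_width: 10.4
```

```bash
python3 -c "
from h import *
go(560,359,235,-6.2)"
```

```text
now [671.6 176.9 236.2] phi -101.0 j1 28 j6 51 w 10.4 F [-0.5 -0.5 -1.4] t 14.5
tx -0.577 ty -0.630 tz 0.005 spin 1.894 (down-turn: j6 change -85) rows>=8
```

>>> {"method": "play_rows", "body": {"targets": [{"tx":-0.1,"ty":-0.1,"tz":0,"spin":0.2,"gripper":1},{"tx":-0.2,"ty":-0.2,"tz":0,"spin":0.4,"gripper":1},{"tx":-0.3,"ty":-0.35,"tz":0,"spin":0.6,"gripper":1},{"tx":-0.45,"ty":-0.5,"tz":0,"spin":0.8,"gripper":1},{"tx":-0.577,"ty":-0.63,"tz":0,"spin":1,"gripper":1},{"tx":-0.577,"ty":-0.63,"tz":0,"spin":1,"gripper":1}]}}

```text
clock: 15.25
position: [556.9, 360.9, 231.9]
ee_rot: [0.884, -0.467, -0.001, 0.002]
contact_force: [0.5, 0.3, -1.0]
gripper_width: 10.6
```

```bash
python3 -c "
from h import *
go(560,359,235,-6.2)"
```

```text
now [556.9 360.9 231.9] phi -145.7 j1 47 j6 -13 w 10.6 F [ 0.5  0.3 -1. ] t 15.2
tx 0.013 ty -0.006 tz -0.013 spin 0.900 (down-turn: j6 change -40) rows>=4
```

>>> {"method": "play_rows", "body": {"targets": [{"tx":0.013,"ty":-0.006,"tz":0,"spin":0.22,"gripper":1},{"tx":0.013,"ty":-0.006,"tz":0,"spin":0.45,"gripper":1},{"tx":0.013,"ty":-0.006,"tz":0,"spin":0.67,"gripper":1},{"tx":0.013,"ty":-0.006,"tz":0,"spin":0.9,"gripper":1},{"tx":0.013,"ty":-0.006,"tz":0,"spin":0.9,"gripper":1},{"tx":0.013,"ty":-0.006,"tz":0,"spin":0.9,"gripper":1}]}}

```text
clock: 16.0
position: [562.5, 356.2, 233.5]
ee_rot: [-0.667, 0.745, 0.0, -0.001]
contact_force: [-0.3, 0.8, -0.4]
gripper_width: 10.9
```

```bash
python3 -c "
from h import *
go(560,359,165,-6.2)
w=Cam('wrist');cv2.imwrite('pics/w5.png',w.f[:,:,::-1])
c=Cam('side');c.zoom('s5',60,400,170,480)
c=Cam('top');c.zoom('t6',90,290,130,330)"
```

```text
now [562.5 356.2 233.5] phi 173.7 j1 46 j6 -53 w 10.9 F [-0.3  0.8 -0.4] t 16.0
tx -0.010 ty 0.011 tz 0.274 spin -0.003 (down-turn: j6 change 0) rows>=2
```

View pics/w5.png

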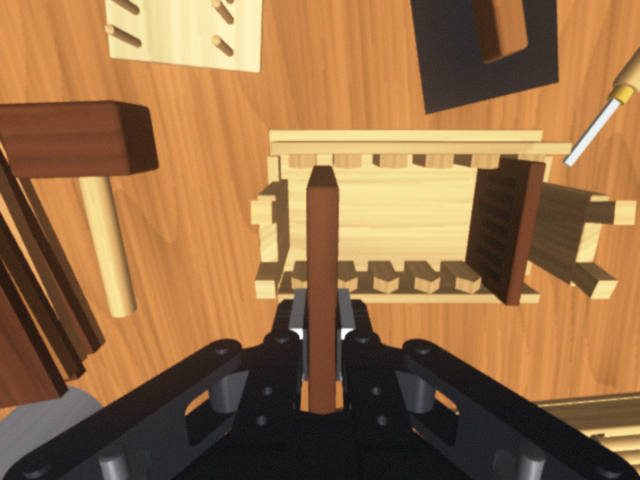

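View pics/s5.png

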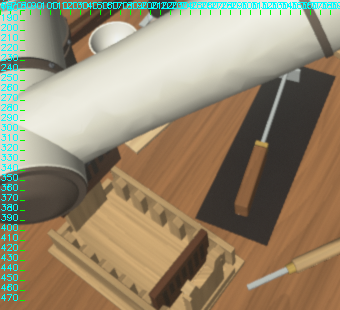

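View pics/t6.png

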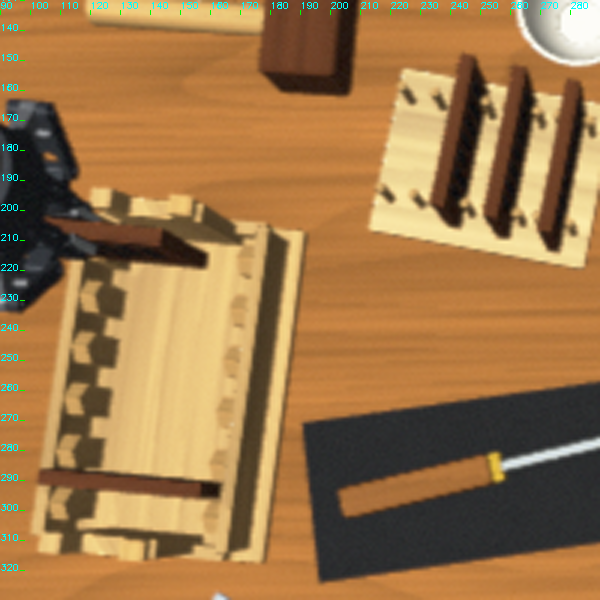

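The held block hangs over the free far slot, parallel to the rack's grooves (block tip at ~(155,245) in the top zoom). Descending.

>>> {"method": "play_rows", "body": {"targets": [{"tx":-0.01,"ty":0.011,"tz":0.12,"spin":0,"gripper":1},{"tx":-0.01,"ty":0.011,"tz":0.274,"spin":0,"gripper":1},{"tx":-0.01,"ty":0.011,"tz":0.274,"spin":0,"gripper":1},{"tx":-0.01,"ty":0.011,"tz":0.274,"spin":0,"gripper":1}]}}

```text
clock: 16.65
position: [561.0, 360.3, 167.7]
ee_rot: [-0.667, 0.745, -0.0, 0.001]
contact_force: [0.8, -0.3, -0.5]
gripper_width: 10.6
```

```bash
python3 -c "
from h import *
go(560,359,94,-6.2)
c=Cam('top');c.zoom('t7',90,250,170,290)
P=c.cloud();Z=P[...,2];F=c.f.astype(int)
m=np.zeros(Z.shape,bool);m[190:235,100:180]=1;m&=(Z>158)&(Z<185)&(F.sum(2)<300)
p=P[m];print(cv2.minAreaRect(p[:,:2].astype(np.float32)),np.percentile(p[:,2],[5,50,95]),p[:,1].min())
w=Cam('wrist');cv2.imwrite('pics/w6.png',w.f[:,:,::-1])"
```

```text
now [561.  360.3 167.7] phi 173.6 j1 47 j6 -53 w 10.6 F [ 0.8 -0.3 -0.5] t 16.6
tx 0.006 ty 0.004 tz 0.295 spin -0.004 (down-turn: j6 change 0) rows>=2
((562.39794921875, 336.8094787597656), (36.04806137084961, 70.73043823242188), 7.38806676864624) [161.72149206 175.96645839 180.25066039] 300.51229120277736
```

View pics/t7.png

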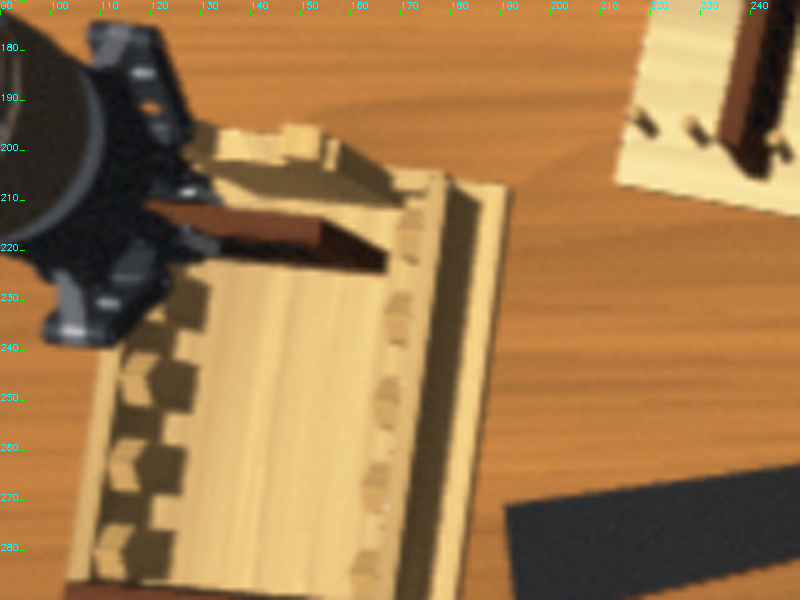

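View pics/w6.png

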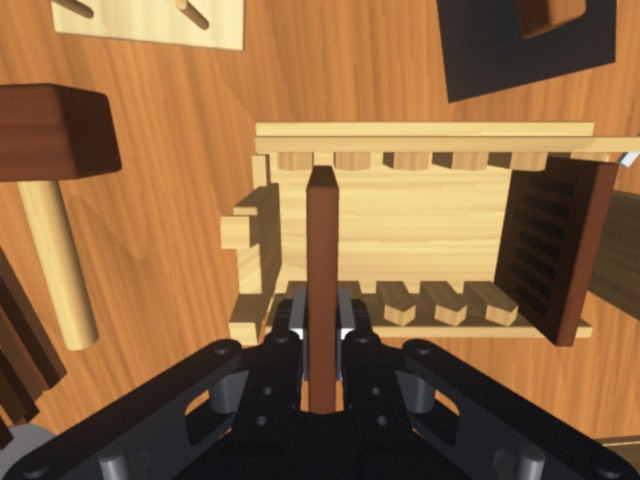

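>>> {"method": "play_rows", "body": {"targets": [{"tx":0.005,"ty":0.004,"tz":0.08,"spin":0,"gripper":1},{"tx":0.005,"ty":0.004,"tz":0.16,"spin":0,"gripper":1},{"tx":0.005,"ty":0.004,"tz":0.22,"spin":0,"gripper":1},{"tx":0.005,"ty":0.004,"tz":0.27,"spin":0,"gripper":1},{"tx":0.005,"ty":0.004,"tz":0.295,"spin":0,"gripper":1},{"tx":0.005,"ty":0.004,"tz":0.3,"spin":0,"gripper":1},{"tx":0.005,"ty":0.004,"tz":0.3,"spin":0,"gripper":1}]}}

```text
clock: 17.62
position: [559.6, 358.8, 93.7]
ee_rot: [-0.667, 0.745, -0.001, 0.001]
contact_force: [-2.3, -1.6, 7.1]
gripper_width: 10.8
```

```bash
python3 -c "
from h import *
go(560,359,200,-6.2)
w=Cam('wrist');cv2.imwrite('pics/w7.png',w.f[:,:,::-1])"
```

```text
now [559.6 358.8  93.7] phi 173.6 j1 47 j6 -53 w 10.8 F [-2.3 -1.6  7.1] t 17.6
tx -0.001 ty -0.002 tz -0.425 spin -0.004 (down-turn: j6 change 0) rows>=2
```

View pics/w7.png

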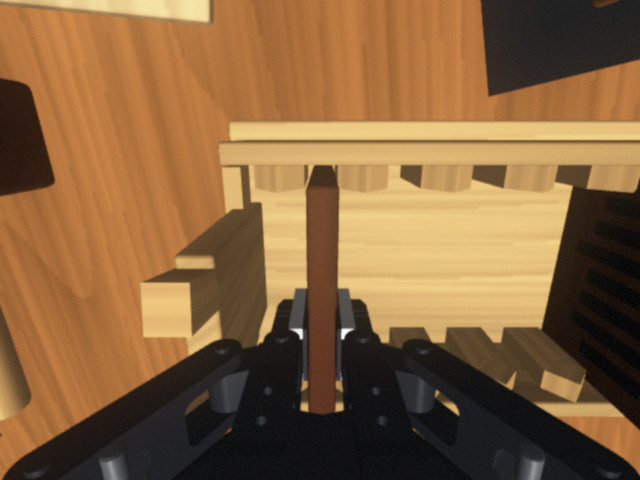

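Seated: TCP 93.7 as predicted, with a 7 N upward push. Releasing and lifting.

>>> {"method": "play_rows", "body": {"targets": [{"tx":0,"ty":0,"tz":0,"spin":0,"gripper":0.35},{"tx":0,"ty":0,"tz":0,"spin":0,"gripper":0.35},{"tx":0,"ty":0,"tz":-0.02,"spin":0,"gripper":0.35},{"tx":0,"ty":0,"tz":-0.1,"spin":0,"gripper":0.35},{"tx":0,"ty":0,"tz":-0.3,"spin":0,"gripper":0.35},{"tx":0,"ty":0,"tz":-0.43,"spin":0,"gripper":0.35},{"tx":0,"ty":0,"tz":-0.43,"spin":-0.2,"gripper":0.35},{"tx":0,"ty":0,"tz":-0.43,"spin":-0.4,"gripper":0.35},{"tx":0,"ty":0,"tz":-0.43,"spin":-0.6,"gripper":0.35},{"tx":0,"ty":0,"tz":-0.43,"spin":-0.8,"gripper":0.35},{"tx":0,"ty":0,"tz":-0.43,"spin":-1,"gripper":0.35},{"tx":0,"ty":0,"tz":-0.43,"spin":-1,"gripper":0.35}]}}

```text
clock: 19.18
position: [559.0, 358.7, 198.7]
ee_rot: [0.901, -0.435, 0.0, -0.0]
contact_force: [-0.0, 0.4, -0.8]
gripper_width: 27.8
```

```bash
python3 m1.py | head -6;python3 m2.py | head -1; python3 -c "
from h import *
go(663.4,134.1,150,79.5)"
```

```text
blocktop 287 px [241. 173.] c [663.2 134.7] size [ 12.2 119.5] ang -11.32 z [ 95.  100.4 103.4]
blocktop 273 px [258. 177.] c [653.4  94.6] size [ 11.8 118.6] ang -10.68 z [ 95.9 100.6 103.4]
blocktop 276 px [276. 182.] c [642.8  54. ] size [ 12.2 120. ] ang -11.15 z [ 96.  100.6 103.5]
blocktop 62 px [148. 203.] c [597.2 351.6] size [12.9 70.4] ang -85.77 z [ 92.3 101.  110.7]
blocktop 190 px [150. 221.] c [555.9 336.4] size [76. 12.] ang 82.29 z [ 95.6 102.5 105.3]
blocktop 296 px [130. 291.] c [401.7 376.5] size [120.7  12.2] ang 84.34 z [ 98.8 102.6 105.9]
handle [203 281  56  21 550] ((396.745849609375, 168.52090454101562), (23.667217254638672, 127.86481475830078), 12.156484603881836)
now [559.  358.6 198.6] phi -141.6 j1 47 j6 -8 w 27.4 F [-0.2 -0.5 -0.5] t 19.3
tx 0.963 ty 0.231 tz 0.195 spin -0.913 (down-turn: j6 change 41) rows>=5
```

>>> {"method": "play_rows", "body": {"targets": [{"tx":0.2,"ty":0.05,"tz":0,"spin":-0.2,"gripper":0.35},{"tx":0.4,"ty":0.1,"tz":0,"spin":-0.4,"gripper":0.35},{"tx":0.6,"ty":0.15,"tz":0,"spin":-0.6,"gripper":0.35},{"tx":0.8,"ty":0.2,"tz":0.05,"spin":-0.8,"gripper":0.35},{"tx":0.963,"ty":0.231,"tz":0.15,"spin":-0.91,"gripper":0.35},{"tx":0.963,"ty":0.231,"tz":0.19,"spin":-0.91,"gripper":0.35},{"tx":0.963,"ty":0.231,"tz":0.19,"spin":-0.91,"gripper":0.35},{"tx":0.963,"ty":0.231,"tz":0.19,"spin":-0.91,"gripper":0.35}]}}

```text
clock: 20.27
position: [664.0, 135.7, 152.1]
ee_rot: [0.996, -0.091, 0.001, -0.0]
contact_force: [0.9, 0.2, 0.6]
gripper_width: 27.7
```

```bash
python3 -c "
from h import *
go(663.3,134.5,90,79)"
```

```text
now [664.  135.7 152.1] phi -100.4 j1 25 j6 54 w 27.7 F [0.9 0.2 0.6] t 20.3
tx -0.002 ty 0.005 tz 0.248 spin 0.012 (down-turn: j6 change -1) rows>=1
```

>>> {"method": "play_rows", "body": {"targets": [{"tx":-0.002,"ty":0.005,"tz":0.13,"spin":0.012,"gripper":0.35},{"tx":-0.002,"ty":0.005,"tz":0.248,"spin":0.012,"gripper":0.35},{"tx":-0.002,"ty":0.005,"tz":0.248,"spin":0.012,"gripper":0.35},{"tx":-0.002,"ty":0.005,"tz":0.248,"spin":0.012,"gripper":1},{"tx":-0.002,"ty":0.005,"tz":0.248,"spin":0.012,"gripper":1},{"tx":-0.002,"ty":0.005,"tz":0.248,"spin":0.012,"gripper":1},{"tx":-0.002,"ty":0.005,"tz":0.248,"spin":0.012,"gripper":1}]}}

```text
clock: 21.15
position: [664.1, 133.9, 91.1]
ee_rot: [0.995, -0.096, 0.002, -0.001]
contact_force: [-1.6, 1.5, 4.3]
gripper_width: 11.2
```

>>> {"method": "play_rows", "body": {"targets": [{"tx":0,"ty":0,"tz":-0.1,"spin":0,"gripper":1},{"tx":0,"ty":0,"tz":-0.3,"spin":0,"gripper":1},{"tx":0,"ty":0,"tz":-0.5,"spin":0,"gripper":1},{"tx":0,"ty":0,"tz":-0.58,"spin":0,"gripper":1},{"tx":0,"ty":0,"tz":-0.58,"spin":0,"gripper":1}]}}

```text
clock: 21.78
position: [663.6, 133.2, 235.7]
ee_rot: [0.995, -0.096, 0.001, -0.001]
contact_force: [-0.4, -0.0, -2.5]
gripper_width: 10.7
```

```bash
python3 -c "
from h import *
go(520.2,363.3,235,-6.2)"
```

```text
now [663.6 133.2 235.7] phi -101.1 j1 25 j6 54 w 10.7 F [-0.4 -0.  -2.5] t 21.8
tx -0.739 ty -0.793 tz 0.002 spin 1.892 (down-turn: j6 change -85) rows>=8
```

Offset for this block is 81.1.

>>> {"method": "play_rows", "body": {"targets": [{"tx":-0.12,"ty":-0.13,"tz":0,"spin":0.2,"gripper":1},{"tx":-0.24,"ty":-0.26,"tz":0,"spin":0.4,"gripper":1},{"tx":-0.38,"ty":-0.42,"tz":0,"spin":0.6,"gripper":1},{"tx":-0.55,"ty":-0.6,"tz":0,"spin":0.8,"gripper":1},{"tx":-0.7,"ty":-0.75,"tz":0,"spin":1,"gripper":1},{"tx":-0.739,"ty":-0.793,"tz":0,"spin":1,"gripper":1},{"tx":-0.739,"ty":-0.793,"tz":0,"spin":1,"gripper":1}]}}

```text
clock: 22.65
position: [518.9, 363.2, 232.3]
ee_rot: [0.883, -0.469, -0.0, 0.002]
contact_force: [0.3, -0.8, -1.6]
gripper_width: 11.0
```

```bash
python3 -c "
from h import *
go(520.2,363.3,235,-6.2)"
```

```text
now [518.9 363.2 232.3] phi -145.9 j1 50 j6 -15 w 11.0 F [ 0.3 -0.8 -1.6] t 22.6
tx 0.003 ty -0.004 tz -0.011 spin 0.895 (down-turn: j6 change -40) rows>=4
```

>>> {"method": "play_rows", "body": {"targets": [{"tx":0.003,"ty":-0.004,"tz":0,"spin":0.22,"gripper":1},{"tx":0.003,"ty":-0.004,"tz":0,"spin":0.45,"gripper":1},{"tx":0.003,"ty":-0.004,"tz":0,"spin":0.67,"gripper":1},{"tx":0.003,"ty":-0.004,"tz":0,"spin":0.895,"gripper":1},{"tx":0.003,"ty":-0.004,"tz":0.1,"spin":0.895,"gripper":1},{"tx":0.003,"ty":-0.004,"tz":0.2,"spin":0.895,"gripper":1},{"tx":0.003,"ty":-0.004,"tz":0.25,"spin":0.895,"gripper":1},{"tx":0.003,"ty":-0.004,"tz":0.25,"spin":0.895,"gripper":1}]}}

```text
clock: 23.65
position: [521.3, 361.7, 170.4]
ee_rot: [-0.667, 0.745, -0.0, -0.001]
contact_force: [-1.2, -0.2, -0.6]
gripper_width: 10.6
```

```bash
cat > chk.py <<'E'
import sys
from h import *
x,y,z=map(float,sys.argv[1:4]);go(x,y,z,-6.2)
w=Cam('wrist');cv2.imwrite('pics/%s.png'%sys.argv[4],w.f[:,:,::-1])
E
python3 chk.py 520.2 363.3 93 w8
```

```text
now [521.3 361.7 170.4] phi 173.6 j1 49 j6 -56 w 10.6 F [-1.2 -0.2 -0.6] t 23.6
tx -0.007 ty 0.005 tz 0.309 spin -0.004 (down-turn: j6 change 0) rows>=2
```

View pics/w8.png

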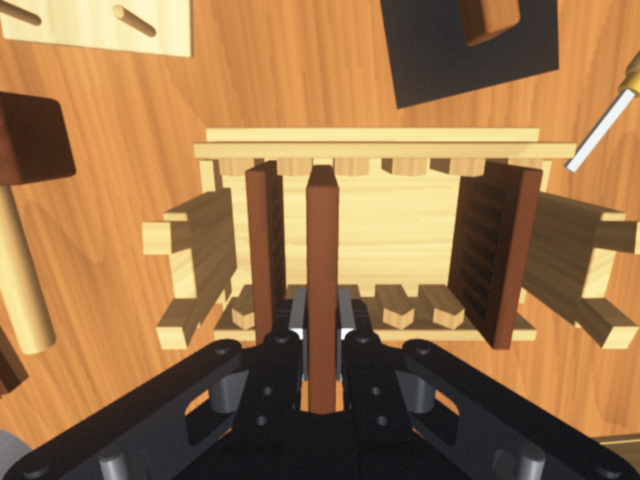

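The block (column 322) sits over the gap between the teeth at 295 and 352, and the first block stands seated on the left.

>>> {"method": "play_rows", "body": {"targets": [{"tx":-0.006,"ty":0.005,"tz":0.09,"spin":0,"gripper":1},{"tx":-0.006,"ty":0.005,"tz":0.18,"spin":0,"gripper":1},{"tx":-0.006,"ty":0.005,"tz":0.24,"spin":0,"gripper":1},{"tx":-0.006,"ty":0.005,"tz":0.29,"spin":0,"gripper":1},{"tx":-0.006,"ty":0.005,"tz":0.31,"spin":0,"gripper":1},{"tx":-0.006,"ty":0.005,"tz":0.314,"spin":0,"gripper":1},{"tx":-0.006,"ty":0.005,"tz":0.314,"spin":0,"gripper":1}]}}

```text
clock: 24.58
position: [520.2, 365.0, 93.7]
ee_rot: [-0.667, 0.745, -0.0, 0.001]
contact_force: [0.3, 0.7, -0.9]
gripper_width: 11.1
```

>>> {"method": "play_rows", "body": {"targets": [{"tx":0,"ty":0,"tz":0.01,"spin":0,"gripper":1},{"tx":0,"ty":0,"tz":0.012,"spin":0,"gripper":1},{"tx":0,"ty":0,"tz":0.012,"spin":0,"gripper":1}]}}

```text
clock: 24.95
position: [520.6, 365.4, 93.0]
ee_rot: [-0.667, 0.745, -0.0, 0.001]
contact_force: [-3.1, -1.1, 8.5]
gripper_width: 10.7
```

Seated at 93.0 with an 8.5 N push. Release.

>>> {"method": "play_rows", "body": {"targets": [{"tx":0,"ty":0,"tz":-0.006,"spin":0,"gripper":0.35},{"tx":0,"ty":0,"tz":-0.006,"spin":0,"gripper":0.35},{"tx":0,"ty":0,"tz":-0.02,"spin":0,"gripper":0.35},{"tx":0,"ty":0,"tz":-0.1,"spin":0,"gripper":0.35},{"tx":0,"ty":0,"tz":-0.3,"spin":0,"gripper":0.35},{"tx":0,"ty":0,"tz":-0.43,"spin":0,"gripper":0.35},{"tx":0,"ty":0,"tz":-0.43,"spin":-0.2,"gripper":0.35},{"tx":0,"ty":0,"tz":-0.43,"spin":-0.4,"gripper":0.35},{"tx":0,"ty":0,"tz":-0.43,"spin":-0.6,"gripper":0.35},{"tx":0,"ty":0,"tz":-0.43,"spin":-0.8,"gripper":0.35},{"tx":0,"ty":0,"tz":-0.43,"spin":-1,"gripper":0.35},{"tx":0,"ty":0,"tz":-0.43,"spin":-1,"gripper":0.35}]}}

```text
clock: 26.45
position: [519.9, 364.7, 197.5]
ee_rot: [0.901, -0.434, -0.0, 0.0]
contact_force: [0.0, 0.4, 0.2]
gripper_width: 27.6
```

```bash
python3 m1.py | head -6; python3 -c "
from h import *
go(653.5,94.6,150,79)"
```

```text
blocktop 273 px [258. 177.] c [653.6  94.7] size [ 11.7 118.2] ang -10.88 z [ 95.9 100.6 103.4]
blocktop 277 px [276. 182.] c [642.9  54.1] size [ 12.2 120.8] ang -11.34 z [ 96.6 100.6 103.7]
blocktop 61 px [149. 203.] c [597.  350.9] size [13.8 69.7] ang -84.56 z [ 93. 101. 110.]
blocktop 302 px [140. 220.] c [559.1 359.7] size [120.6  12.1] ang 82.9 z [ 96.6 102.4 105.6]
blocktop 185 px [147. 238.] c [517.6 343.6] size [76.1 11. ] ang 83.68 z [ 96.3 102.7 105.3]
blocktop 292 px [130. 291.] c [401.3 376. ] size [120.2  12. ] ang 83.93 z [ 99.8 102.8 105.4]
now [519.9 364.7 197.5] phi -141.5 j1 50 j6 -11 w 27.4 F [0.2 0.6 0.2] t 26.5
tx 1.178 ty 0.255 tz 0.190 spin -0.899 (down-turn: j6 change 40) rows>=5
```

>>> {"method": "play_rows", "body": {"targets": [{"tx":0.22,"ty":0.05,"tz":0,"spin":-0.2,"gripper":0.35},{"tx":0.44,"ty":0.1,"tz":0,"spin":-0.4,"gripper":0.35},{"tx":0.66,"ty":0.15,"tz":0,"spin":-0.6,"gripper":0.35},{"tx":0.88,"ty":0.2,"tz":0,"spin":-0.8,"gripper":0.35},{"tx":1,"ty":0.23,"tz":0,"spin":-0.9,"gripper":0.35},{"tx":1,"ty":0.25,"tz":0,"spin":-0.9,"gripper":0.35}]}}

```text
clock: 27.25
position: [628.1, 128.4, 197.2]
ee_rot: [0.995, -0.097, -0.0, 0.0]
contact_force: [0.3, -0.3, 1.0]
gripper_width: 27.8
```

```bash
python3 -c "
from h import *
go(653.5,94.6,150,79)"
```

```text
now [628.1 128.4 197.2] phi -101.1 j1 26 j6 53 w 27.8 F [ 0.3 -0.3  1. ] t 27.2
tx 0.126 ty 0.113 tz 0.189 spin -0.003 (down-turn: j6 change 0) rows>=2
```

>>> {"method": "play_rows", "body": {"targets": [{"tx":0.126,"ty":0.113,"tz":0.05,"spin":0,"gripper":0.35},{"tx":0.126,"ty":0.113,"tz":0.15,"spin":0,"gripper":0.35},{"tx":0.126,"ty":0.113,"tz":0.18,"spin":0,"gripper":0.35},{"tx":0.126,"ty":0.113,"tz":0.18,"spin":0,"gripper":0.35}]}}

```text
clock: 27.75
position: [652.6, 97.7, 152.4]
ee_rot: [0.996, -0.094, -0.0, 0.0]
contact_force: [-0.1, 0.6, -0.1]
gripper_width: 27.8
```

```bash
python3 -c "
from h import *
go(653.5,94.6,90,79)"
```

```text
now [652.6  97.7 152.4] phi -100.8 j1 23 j6 57 w 27.8 F [-0.1  0.6 -0.1] t 27.8
tx 0.006 ty 0.011 tz 0.250 spin 0.005 (down-turn: j6 change -0) rows>=1
```

>>> {"method": "play_rows", "body": {"targets": [{"tx":0.003,"ty":0.006,"tz":0,"spin":0.004,"gripper":0.35},{"tx":0.003,"ty":0.006,"tz":0,"spin":0.004,"gripper":0.35}]}}

```text
clock: 28.0
position: [653.8, 95.7, 153.7]
ee_rot: [0.995, -0.096, 0.001, -0.0]
contact_force: [-0.3, -0.7, -0.2]
gripper_width: 27.7
```

```bash
python3 -c "
from h import *
go(653.5,94.6,90,79)"
```

```text
now [653.8  95.7 153.7] phi -101.0 j1 22 j6 57 w 27.7 F [-0.3 -0.7 -0.2] t 28.0
tx -0.001 ty 0.005 tz 0.255 spin 0.001 (down-turn: j6 change -0) rows>=2
```

>>> {"method": "play_rows", "body": {"targets": [{"tx":-0.001,"ty":0.004,"tz":0.13,"spin":0,"gripper":0.35},{"tx":-0.001,"ty":0.004,"tz":0.252,"spin":0,"gripper":0.35},{"tx":-0.001,"ty":0.004,"tz":0.252,"spin":0,"gripper":0.35},{"tx":-0.001,"ty":0.004,"tz":0.252,"spin":0,"gripper":1},{"tx":-0.001,"ty":0.004,"tz":0.252,"spin":0,"gripper":1},{"tx":-0.001,"ty":0.004,"tz":0.252,"spin":0,"gripper":1},{"tx":-0.001,"ty":0.004,"tz":0.252,"spin":0,"gripper":1}]}}

```text
clock: 28.88
position: [653.9, 94.7, 91.1]
ee_rot: [0.995, -0.096, 0.001, -0.0]
contact_force: [-0.9, 1.2, 4.9]
gripper_width: 10.6
```

>>> {"method": "play_rows", "body": {"targets": [{"tx":0,"ty":0,"tz":-0.1,"spin":0,"gripper":1},{"tx":0,"ty":0,"tz":-0.3,"spin":0,"gripper":1},{"tx":0,"ty":0,"tz":-0.5,"spin":0,"gripper":1},{"tx":0,"ty":0,"tz":-0.58,"spin":0,"gripper":1},{"tx":0,"ty":0,"tz":-0.58,"spin":0,"gripper":1}]}}

```text
clock: 29.5
position: [653.6, 94.5, 236.3]
ee_rot: [0.995, -0.096, 0.002, -0.001]
contact_force: [0.9, 0.3, -1.6]
gripper_width: 11.0
```

```bash
python3 -c "
from h import *
go(480.4,367.7,235,-6.2)"
```

```text
now [653.6  94.5 236.3] phi -101.0 j1 22 j6 57 w 11.0 F [ 0.9  0.3 -1.6] t 29.5
tx -0.888 ty -0.941 tz 0.005 spin 1.893 (down-turn: j6 change -85) rows>=8
```

>>> {"method": "play_rows", "body": {"targets": [{"tx":-0.14,"ty":-0.15,"tz":0,"spin":0.2,"gripper":1},{"tx":-0.28,"ty":-0.3,"tz":0,"spin":0.4,"gripper":1},{"tx":-0.43,"ty":-0.46,"tz":0,"spin":0.6,"gripper":1},{"tx":-0.6,"ty":-0.64,"tz":0,"spin":0.8,"gripper":1},{"tx":-0.76,"ty":-0.8,"tz":0,"spin":1,"gripper":1},{"tx":-0.888,"ty":-0.941,"tz":0,"spin":1,"gripper":1},{"tx":-0.888,"ty":-0.941,"tz":0,"spin":1,"gripper":1},{"tx":-0.888,"ty":-0.941,"tz":0,"spin":1,"gripper":1}]}}

```text
clock: 30.5
position: [479.4, 366.9, 232.8]
ee_rot: [0.883, -0.469, -0.0, 0.002]
contact_force: [-0.5, 0.6, -0.5]
gripper_width: 10.6
```

```bash
python3 -c "
from h import *
go(480.4,367.7,235,-6.2)"
```

```text
now [479.4 366.9 232.8] phi -146.0 j1 53 j6 -19 w 10.6 F [-0.5  0.6 -0.5] t 30.5
tx -0.000 ty -0.005 tz -0.009 spin 0.894 (down-turn: j6 change -40) rows>=4
```

>>> {"method": "play_rows", "body": {"targets": [{"tx":0,"ty":-0.004,"tz":0,"spin":0.22,"gripper":1},{"tx":0,"ty":-0.004,"tz":0,"spin":0.45,"gripper":1},{"tx":0,"ty":-0.004,"tz":0,"spin":0.67,"gripper":1},{"tx":0,"ty":-0.004,"tz":0,"spin":0.892,"gripper":1},{"tx":0,"ty":-0.004,"tz":0.1,"spin":0.892,"gripper":1},{"tx":0,"ty":-0.004,"tz":0.2,"spin":0.892,"gripper":1},{"tx":0,"ty":-0.004,"tz":0.25,"spin":0.892,"gripper":1},{"tx":0,"ty":-0.004,"tz":0.25,"spin":0.892,"gripper":1},{"tx":0,"ty":-0.004,"tz":0.25,"spin":0.892,"gripper":1}]}}

```text
clock: 31.62
position: [481.6, 368.3, 173.0]
ee_rot: [-0.668, 0.744, -0.0, 0.001]
contact_force: [-0.1, -1.2, -0.6]
gripper_width: 10.8
```

```bash
python3 chk.py 480.4 367.7 93 w9
```

```text
now [481.6 368.3 173. ] phi 173.9 j1 53 j6 -59 w 10.8 F [-0.1 -1.2 -0.6] t 31.6
tx 0.003 ty 0.005 tz 0.320 spin 0.001 (down-turn: j6 change -0) rows>=2
```

View pics/w9.png

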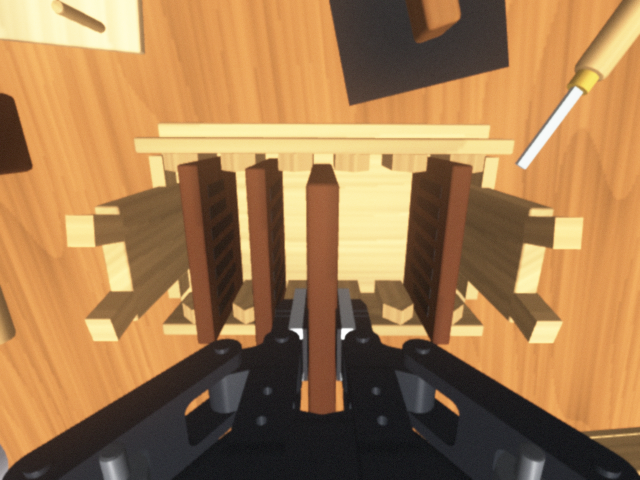

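The block is centred over the middle slot (gap at column ~323). Lowering to about 91.5 commanded.

>>> {"method": "play_rows", "body": {"targets": [{"tx":0.002,"ty":0.004,"tz":0.1,"spin":0,"gripper":1},{"tx":0.002,"ty":0.004,"tz":0.18,"spin":0,"gripper":1},{"tx":0.002,"ty":0.004,"tz":0.25,"spin":0,"gripper":1},{"tx":0.002,"ty":0.004,"tz":0.3,"spin":0,"gripper":1},{"tx":0.002,"ty":0.004,"tz":0.325,"spin":0,"gripper":1},{"tx":0.002,"ty":0.004,"tz":0.332,"spin":0,"gripper":1},{"tx":0.002,"ty":0.004,"tz":0.332,"spin":0,"gripper":1},{"tx":0.002,"ty":0.004,"tz":0.332,"spin":0,"gripper":1}]}}

```text
clock: 32.67
position: [480.2, 367.9, 93.1]
ee_rot: [-0.669, 0.743, -0.0, 0.001]
contact_force: [-4.3, -3.1, 14.1]
gripper_width: 11.0
```

Seated at 93.1, matching the expected height, with a 14 N push. Release.

>>> {"method": "play_rows", "body": {"targets": [{"tx":0,"ty":0,"tz":-0.012,"spin":0,"gripper":0.35},{"tx":0,"ty":0,"tz":-0.012,"spin":0,"gripper":0.35},{"tx":0,"ty":0,"tz":-0.02,"spin":0,"gripper":0.35},{"tx":0,"ty":0,"tz":-0.1,"spin":0,"gripper":0.35},{"tx":0,"ty":0,"tz":-0.3,"spin":0,"gripper":0.35},{"tx":0,"ty":0,"tz":-0.43,"spin":0,"gripper":0.35},{"tx":0,"ty":0,"tz":-0.43,"spin":-0.2,"gripper":0.35},{"tx":0,"ty":0,"tz":-0.43,"spin":-0.4,"gripper":0.35},{"tx":0,"ty":0,"tz":-0.43,"spin":-0.6,"gripper":0.35},{"tx":0,"ty":0,"tz":-0.43,"spin":-0.8,"gripper":0.35},{"tx":0,"ty":0,"tz":-0.43,"spin":-1,"gripper":0.35},{"tx":0,"ty":0,"tz":-0.43,"spin":-1,"gripper":0.35}]}}

```text
clock: 34.17
position: [479.8, 367.7, 196.3]
ee_rot: [0.902, -0.432, -0.0, 0.0]
contact_force: [-0.1, -0.4, 0.2]
gripper_width: 27.8
```

```bash
python3 m1.py | head -7; python3 -c "
from h import *
go(560,200,200,79)"
```

```text
blocktop 275 px [276. 181.] c [642.3  54. ] size [ 12.3 120.2] ang -11.03 z [ 96.5 100.7 103.2]
blocktop 56 px [150. 203.] c [596.8 346.8] size [12.8 62.7] ang -84.3 z [ 93.5 102.3 110.3]
blocktop 303 px [140. 220.] c [559.3 359.4] size [120.8  12.3] ang 83.4 z [ 96.4 102.7 105.8]
blocktop 300 px [137. 237.] c [519.9 365.6] size [119.5  11.8] ang 83.22 z [ 96.1 102.5 105.6]
blocktop 200 px [144. 256.] c [478.7 356.6] size [100.2  11.7] ang 83.28 z [ 98.8 102.6 105.5]
blocktop 294 px [130. 291.] c [401.2 376.7] size [120.9  11.9] ang 83.71 z [ 99.  102.8 105.3]
blocktop 32 px [142. 312.] c [357.9 349.8] size [20.6  9.1] ang 45.47 z [ 93.3 102.6 111.5]
now [479.8 367.8 196.3] phi -141.3 j1 53 j6 -14 w 27.4 F [-0.  -0.2 -0.4] t 34.2
tx 0.724 ty 0.169 tz -0.015 spin -0.895 (down-turn: j6 change 40) rows>=4
```

>>> {"method": "play_rows", "body": {"targets": [{"tx":0.22,"ty":0.05,"tz":0,"spin":-0.2,"gripper":0.35},{"tx":0.44,"ty":0.1,"tz":0,"spin":-0.4,"gripper":0.35},{"tx":0.66,"ty":0.15,"tz":0,"spin":-0.6,"gripper":0.35},{"tx":0.88,"ty":0.2,"tz":0,"spin":-0.8,"gripper":0.35},{"tx":1,"ty":0.25,"tz":0,"spin":-0.89,"gripper":0.35},{"tx":1,"ty":0.28,"tz":0,"spin":-0.89,"gripper":0.35}]}}

```text
clock: 34.98
position: [582.7, 127.1, 196.2]
ee_rot: [0.995, -0.099, -0.0, 0.0]
contact_force: [0.6, -0.2, -0.6]
gripper_width: 27.9
```

```bash
python3 -c "
from h import *
go(642.5,54.1,150,79)"
```

```text
now [582.7 127.1 196.2] phi -101.4 j1 28 j6 51 w 27.9 F [ 0.6 -0.2 -0.6] t 35.0
tx 0.292 ty 0.239 tz 0.185 spin -0.009 (down-turn: j6 change 0) rows>=2
```

>>> {"method": "play_rows", "body": {"targets": [{"tx":0.15,"ty":0.12,"tz":0,"spin":-0.009,"gripper":0.35},{"tx":0.292,"ty":0.239,"tz":0.1,"spin":-0.009,"gripper":0.35},{"tx":0.292,"ty":0.239,"tz":0.18,"spin":-0.009,"gripper":0.35},{"tx":0.292,"ty":0.239,"tz":0.18,"spin":-0.009,"gripper":0.35},{"tx":0.292,"ty":0.239,"tz":0.18,"spin":-0.009,"gripper":0.35},{"tx":0.292,"ty":0.239,"tz":0.18,"spin":-0.009,"gripper":0.35}]}}

```text
clock: 35.72
position: [642.7, 57.5, 153.1]
ee_rot: [0.996, -0.093, 0.001, -0.0]
contact_force: [0.2, -0.1, -0.6]
gripper_width: 27.7
```

```bash
python3 -c "
from h import *
go(642.5,54.1,90,79)"
```

```text
now [642.7  57.5 153.1] phi -100.6 j1 19 j6 60 w 27.7 F [ 0.2 -0.1 -0.6] t 35.7
tx 0.001 ty 0.014 tz 0.252 spin 0.009 (down-turn: j6 change -0) rows>=2
```

>>> {"method": "play_rows", "body": {"targets": [{"tx":0.001,"ty":0.012,"tz":0,"spin":0.008,"gripper":0.35},{"tx":0.001,"ty":0.012,"tz":0.05,"spin":0.008,"gripper":0.35},{"tx":0.001,"ty":0.012,"tz":0.08,"spin":0.008,"gripper":0.35}]}}

```text
clock: 36.1
position: [641.4, 53.4, 130.3]
ee_rot: [0.995, -0.096, -0.001, 0.0]
contact_force: [-0.2, -0.3, -0.5]
gripper_width: 28.1
```

```bash
python3 -c "
from h import *
go(642.5,54.1,90,79)"
```

```text
now [641.4  53.4 130.3] phi -101.1 j1 19 j6 60 w 28.1 F [-0.2 -0.3 -0.5] t 36.1
tx 0.004 ty -0.004 tz 0.161 spin -0.001 (down-turn: j6 change 0) rows>=1
```

>>> {"method": "play_rows", "body": {"targets": [{"tx":0.003,"ty":-0.003,"tz":0.1,"spin":0,"gripper":0.35},{"tx":0.003,"ty":-0.003,"tz":0.16,"spin":0,"gripper":0.35},{"tx":0.003,"ty":-0.003,"tz":0.16,"spin":0,"gripper":0.35},{"tx":0.003,"ty":-0.003,"tz":0.16,"spin":0,"gripper":1},{"tx":0.003,"ty":-0.003,"tz":0.16,"spin":0,"gripper":1},{"tx":0.003,"ty":-0.003,"tz":0.16,"spin":0,"gripper":1},{"tx":0.003,"ty":-0.003,"tz":0.16,"spin":0,"gripper":1}]}}

```text
clock: 36.98
position: [643.2, 54.2, 92.2]
ee_rot: [0.995, -0.096, 0.0, -0.0]
contact_force: [-0.7, 0.8, 0.9]
gripper_width: 10.9
```

>>> {"method": "play_rows", "body": {"targets": [{"tx":0,"ty":0,"tz":-0.1,"spin":0,"gripper":1},{"tx":0,"ty":0,"tz":-0.3,"spin":0,"gripper":1},{"tx":0,"ty":0,"tz":-0.5,"spin":0,"gripper":1},{"tx":0,"ty":0,"tz":-0.58,"spin":0,"gripper":1},{"tx":0,"ty":0,"tz":-0.58,"spin":0,"gripper":1}]}}

```text
clock: 37.6
position: [643.5, 54.3, 238.5]
ee_rot: [0.995, -0.096, 0.002, -0.001]
contact_force: [-0.1, 0.1, -2.6]
gripper_width: 11.0
```

```bash
python3 -c "
from h import *
go(440.6,372.1,235,-6.2)"
```

```text
now [643.5  54.3 238.5] phi -101.0 j1 19 j6 60 w 11.0 F [-0.1  0.1 -2.6] t 37.6
tx -1.040 ty -1.092 tz 0.013 spin 1.893 (down-turn: j6 change -85) rows>=8
```

Offset 82.2, so the expected seat is at 94.2.

>>> {"method": "play_rows", "body": {"targets": [{"tx":-0.15,"ty":-0.16,"tz":0,"spin":0.2,"gripper":1},{"tx":-0.3,"ty":-0.32,"tz":0,"spin":0.4,"gripper":1},{"tx":-0.45,"ty":-0.48,"tz":0,"spin":0.6,"gripper":1},{"tx":-0.62,"ty":-0.65,"tz":0,"spin":0.8,"gripper":1},{"tx":-0.78,"ty":-0.82,"tz":0,"spin":1,"gripper":1},{"tx":-0.95,"ty":-0.98,"tz":0,"spin":1,"gripper":1},{"tx":-1,"ty":-1,"tz":0,"spin":1,"gripper":1},{"tx":-1,"ty":-1,"tz":0,"spin":1,"gripper":1}]}}

```text
clock: 38.6
position: [444.2, 347.2, 235.1]
ee_rot: [0.883, -0.469, -0.0, 0.001]
contact_force: [0.4, 0.7, -1.3]
gripper_width: 10.7
```

```bash
python3 -c "
from h import *
go(440.6,372.1,235,-6.2)"
```

```text
now [444.2 347.2 235.1] phi -145.9 j1 54 j6 -20 w 10.7 F [ 0.4  0.7 -1.3] t 38.6
tx -0.091 ty -0.044 tz 0.000 spin 0.895 (down-turn: j6 change -40) rows>=4
```

>>> {"method": "play_rows", "body": {"targets": [{"tx":-0.05,"ty":-0.03,"tz":0,"spin":0.22,"gripper":1},{"tx":-0.091,"ty":-0.044,"tz":0,"spin":0.45,"gripper":1},{"tx":-0.091,"ty":-0.044,"tz":0,"spin":0.67,"gripper":1},{"tx":-0.091,"ty":-0.044,"tz":0,"spin":0.893,"gripper":1},{"tx":-0.091,"ty":-0.044,"tz":0.1,"spin":0.893,"gripper":1},{"tx":-0.091,"ty":-0.044,"tz":0.2,"spin":0.893,"gripper":1},{"tx":-0.091,"ty":-0.044,"tz":0.25,"spin":0.893,"gripper":1},{"tx":-0.091,"ty":-0.044,"tz":0.25,"spin":0.893,"gripper":1},{"tx":-0.091,"ty":-0.044,"tz":0.25,"spin":0.893,"gripper":1}]}}

```text
clock: 39.72
position: [442.5, 372.5, 175.0]
ee_rot: [-0.668, 0.745, -0.0, 0.001]
contact_force: [0.8, 0.2, -1.3]
gripper_width: 10.6
```

```bash
python3 chk.py 440.6 372.1 94 w10
```

```text
now [442.5 372.5 175. ] phi 173.8 j1 56 j6 -62 w 10.6 F [ 0.8  0.2 -1.3] t 39.7
tx 0.003 ty 0.008 tz 0.324 spin -0.001 (down-turn: j6 change 0) rows>=2
```

View pics/w10.png

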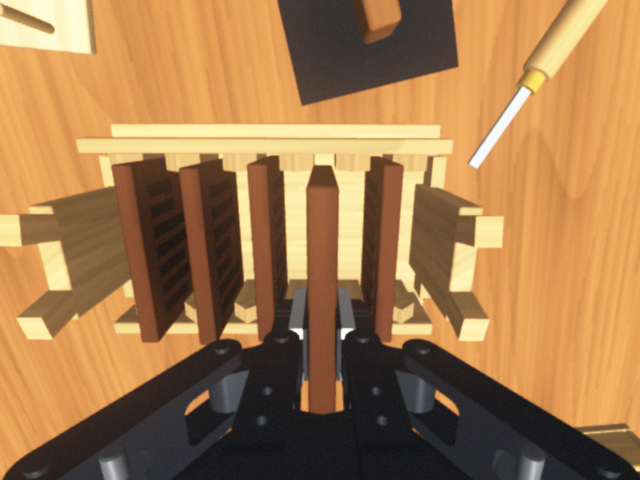

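The block hangs over the last free slot (gap ~325), between the third block and the stored one.

>>> {"method": "play_rows", "body": {"targets": [{"tx":0.002,"ty":0.007,"tz":0.1,"spin":0,"gripper":1},{"tx":0.002,"ty":0.007,"tz":0.18,"spin":0,"gripper":1},{"tx":0.002,"ty":0.007,"tz":0.25,"spin":0,"gripper":1},{"tx":0.002,"ty":0.007,"tz":0.3,"spin":0,"gripper":1},{"tx":0.002,"ty":0.007,"tz":0.325,"spin":0,"gripper":1},{"tx":0.002,"ty":0.007,"tz":0.335,"spin":0,"gripper":1},{"tx":0.002,"ty":0.007,"tz":0.335,"spin":0,"gripper":1},{"tx":0.002,"ty":0.007,"tz":0.335,"spin":0,"gripper":1}]}}

```text
clock: 40.78
position: [440.4, 372.2, 94.1]
ee_rot: [-0.668, 0.744, -0.0, 0.001]
contact_force: [-5.5, -3.9, 13.2]
gripper_width: 10.8
```

Seated at 94.1 as expected, with a 13 N push. Release, lift, and look for the bar.

>>> {"method": "play_rows", "body": {"targets": [{"tx":0,"ty":0,"tz":-0.012,"spin":0,"gripper":0.35},{"tx":0,"ty":0,"tz":-0.012,"spin":0,"gripper":0.35},{"tx":0,"ty":0,"tz":-0.02,"spin":0,"gripper":0.35},{"tx":0,"ty":0,"tz":-0.1,"spin":0,"gripper":0.35},{"tx":0,"ty":0,"tz":-0.3,"spin":0,"gripper":0.35},{"tx":0.2,"ty":0,"tz":-0.5,"spin":0,"gripper":0.35},{"tx":0.4,"ty":0,"tz":-0.5,"spin":0,"gripper":0.1},{"tx":0.6,"ty":0,"tz":-0.5,"spin":0,"gripper":0.1},{"tx":0.8,"ty":0,"tz":-0.5,"spin":0,"gripper":0.1},{"tx":0.8,"ty":0,"tz":-0.5,"spin":0,"gripper":0.1}]}}

```text
clock: 42.02
position: [417.4, 170.5, 215.5]
ee_rot: [-0.666, 0.746, 0.0, -0.0]
contact_force: [0.6, 0.6, 0.6]
gripper_width: 38.3
```

```bash
python3 m1.py | head -9;python3 m2.py|head -1; cat > bar.py <<'E'
from h import *
t=Cam("top");P=t.cloud();F=t.f.astype(int);Z=P[...,2]
m=np.zeros(Z.shape,bool);m[130:420,300:445]=1
m&=(Z>9)&(Z<30)&(F[...,0]>150)
n,l,st,c=cv2.connectedComponentsWithStats(m.astype(np.uint8))
for i in range(1,n):
    if st[i,4]<150: continue
    p=P[l==i];r=cv2.minAreaRect(p[:,:2].astype(np.float32));print(st[i],r,p[:,2].mean())
t.zoom('tb',90,490,140,420)
E
python3 bar.py; python3 -c "
from h import *
go(440,-180,200,90)"
```

```text
blocktop 53 px [151. 203.] c [596.1 345.1] size [12.9 58. ] ang -83.2 z [ 92.9 100.7 110.1]
blocktop 305 px [139. 220.] c [559.5 359.4] size [120.9  13.4] ang 84.05 z [ 95.7 102.7 106. ]
blocktop 224 px [131. 236.] c [520.3 365.2] size [120.3  12. ] ang 83.54 z [ 97.8 102.9 106. ]
blocktop 77 px [115. 253.] c [484. 410.] size [33.7 11.2] ang 89.36 z [ 99.9 103.  105.3]
blocktop 56 px [110. 271.] c [445.5 420.2] size [24.5 11.1] ang 81.82 z [ 99.9 102.7 105.6]
uprtop 89 px [126. 197.] c [606.  380.8] size [20.  15.2] ang 88.8 z [119.2 134.1 138.9]
uprtop 69 px [150. 199.] c [600.5 327. ] size [18.1 14.7] ang 79.79 z [121.7 135.6 138.9]
handle 676 px [257. 285.] c [424.   72.8] size [ 48.9 293.9] ang -80.09 z [33.8 39.1 43.6]
hook 769 px [261. 284.] c [410.1  71.2] size [ 49.8 297.2] ang -74.8 z [30.7 38.4 43.3]
handle [210 281  49  20 442] ((398.3550109863281, 161.56021118164062), (23.85822868347168, 113.70008087158203), 12.493694305419922)
[326 132  69  10 484] ((775.5582275390625, -151.2203369140625), (22.554353713989258, 170.73550415039062), 0.1974971443414688) 20.4979256479179
[ 371  193   28  107 1001] ((500.80328369140625, -202.7296905517578), (22.87843894958496, 263.1766662597656), 77.86166381835938) 18.27726558131969
now [418.7 173.7 215.5] phi 173.8 j1 43 j6 -49 w 38.5 F [-0.1  0.8 -0.3] t 42.2
tx 1.397 ty -0.238 tz 0.062 spin 1.862 (down-turn: j6 change -84) rows>=8
```

View pics/tb.png

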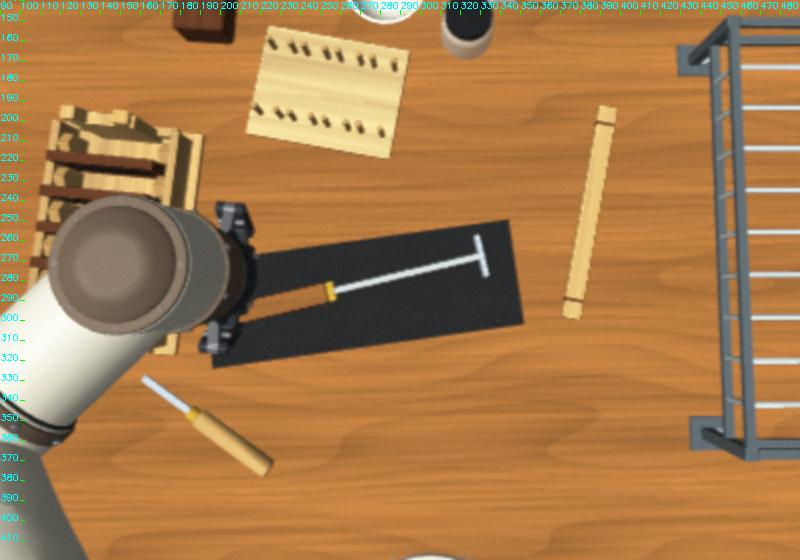

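The bar lies at (500.8,-202.7), turned by -12.1°, clear of the guard; the stand is empty and all five rack slots are filled. Fetching the bar.

```bash
python3 -c "
from h import *
go(500.8,-202.7,120,77.9)
go(500.8,-202.7,120,77.9,add=-180)"
```

```text
now [418.7 173.7 215.5] phi 173.8 j1 43 j6 -49 w 38.5 F [-0.1  0.8 -0.3] t 42.2
tx 1.461 ty -0.489 tz 0.382 spin -1.869 (down-turn: j6 change 84) rows>=8
now [418.7 173.7 215.5] phi 173.8 j1 43 j6 -49 w 38.5 F [-0.1  0.8 -0.3] t 42.2
tx 1.461 ty -0.489 tz 0.382 spin -5.869 (down-turn: j6 change 264) rows>=25
```

>>> {"method": "play_rows", "body": {"targets": [{"tx":0.2,"ty":-0.06,"tz":0,"spin":-0.2,"gripper":0.1},{"tx":0.4,"ty":-0.13,"tz":0,"spin":-0.4,"gripper":0.1},{"tx":0.6,"ty":-0.2,"tz":0,"spin":-0.6,"gripper":0.1},{"tx":0.8,"ty":-0.27,"tz":0,"spin":-0.8,"gripper":0.1},{"tx":1,"ty":-0.33,"tz":0,"spin":-1,"gripper":0.1},{"tx":1,"ty":-0.33,"tz":0,"spin":-1,"gripper":0.1}]}}

```text
clock: 42.92
position: [474.3, -86.0, 214.7]
ee_rot: [0.901, -0.434, -0.0, 0.0]
contact_force: [0.7, 0.9, 0.2]
gripper_width: 38.5
```

```bash
python3 bar.py; python3 -c "
from h import *
go(500.8,-202.7,120,77.9)"
```

```text
[326 132  69   9 457] ((775.525390625, -151.33016967773438), (22.506725311279297, 170.89813232421875), 0.49279749393463135) 20.718155806099578
[373 247  17  43 368] ((446.9119873046875, -191.1132049560547), (22.20690155029297, 105.35316467285156), 77.8676986694336) 18.290461470063097
now [474.  -84.9 214.7] phi -141.4 j1 9 j6 29 w 38.5 F [-0.5  0.3 -0.9] t 43.0
tx 0.435 ty 0.210 tz 0.379 spin -0.872 (down-turn: j6 change 39) rows>=4
```

>>> {"method": "play_rows", "body": {"targets": [{"tx":0.14,"ty":0.07,"tz":0,"spin":-0.22,"gripper":0.1},{"tx":0.28,"ty":0.14,"tz":0.1,"spin":-0.44,"gripper":0.1},{"tx":0.435,"ty":0.21,"tz":0.2,"spin":-0.66,"gripper":0.1},{"tx":0.435,"ty":0.21,"tz":0.3,"spin":-0.872,"gripper":0.1},{"tx":0.435,"ty":0.21,"tz":0.38,"spin":-0.872,"gripper":0.1},{"tx":0.435,"ty":0.21,"tz":0.38,"spin":-0.872,"gripper":0.1},{"tx":0.435,"ty":0.21,"tz":0.38,"spin":-0.872,"gripper":0.1}]}}

```text
clock: 43.85
position: [501.6, -201.0, 121.1]
ee_rot: [0.995, -0.103, 0.001, 0.0]
contact_force: [-1.0, 0.4, -0.1]
gripper_width: 38.3
```

```bash
python3 -c "
from h import *
go(500.8,-202.7,19,77.9)
w=Cam('wrist');cv2.imwrite('pics/w11.png',w.f[:,:,::-1])
P=w.cloud();Z=P[...,2];F=w.f.astype(int)
m=(Z>12)&(Z<24)&(F[...,0]>150);n,l,st,c=cv2.connectedComponentsWithStats(m.astype(np.uint8));i=1+st[1:,4].argmax();p=P[l==i];print(st[i],cv2.minAreaRect(p[:,:2].astype(np.float32)))
"
```

```text
now [ 501.6 -201.   121.1] phi -101.9 j1 -5 j6 83 w 38.3 F [-1.   0.4 -0.1] t 43.9
tx -0.002 ty 0.007 tz 0.408 spin 0.005 (down-turn: j6 change -0) rows>=2
[ 309   82   36  293 9034] ((500.4874267578125, -202.24481201171875), (22.257200241088867, 217.52098083496094), 77.6875228881836)
```

View pics/w11.png

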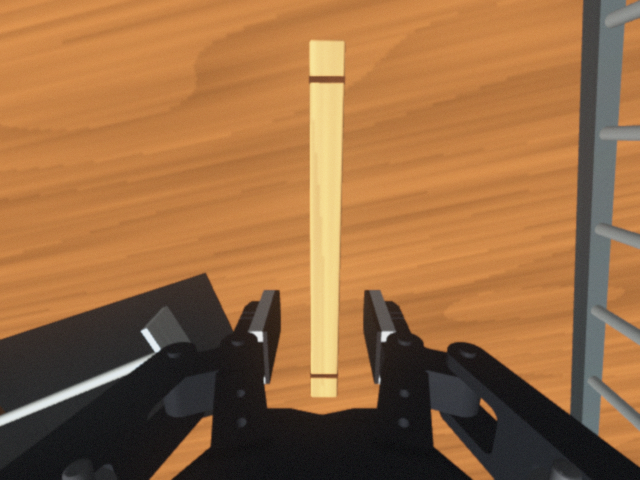

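The bar is centred between the jaws (column 325). Lowering to grip.

>>> {"method": "play_rows", "body": {"targets": [{"tx":-0.002,"ty":0.006,"tz":0.2,"spin":0.004,"gripper":0.1},{"tx":-0.002,"ty":0.006,"tz":0.34,"spin":0.004,"gripper":0.1},{"tx":-0.002,"ty":0.006,"tz":0.4,"spin":0.004,"gripper":0.1},{"tx":-0.002,"ty":0.006,"tz":0.404,"spin":0.004,"gripper":0.1},{"tx":-0.002,"ty":0.006,"tz":0.404,"spin":0.004,"gripper":1},{"tx":-0.002,"ty":0.006,"tz":0.404,"spin":0.004,"gripper":1},{"tx":-0.002,"ty":0.006,"tz":0.404,"spin":0.004,"gripper":1},{"tx":-0.002,"ty":0.006,"tz":0.404,"spin":0.004,"gripper":1},{"tx":-0.002,"ty":0.006,"tz":0.404,"spin":0.004,"gripper":1}]}}

```text
clock: 45.02
position: [500.9, -203.4, 21.0]
ee_rot: [0.994, -0.106, 0.002, 0.0]
contact_force: [-1.8, 1.1, 6.3]
gripper_width: 20.2
```

>>> {"method": "play_rows", "body": {"targets": [{"tx":0,"ty":0,"tz":-0.2,"spin":0,"gripper":1},{"tx":0,"ty":0,"tz":-0.4,"spin":0,"gripper":1},{"tx":0,"ty":0,"tz":-0.6,"spin":0,"gripper":1},{"tx":0,"ty":0,"tz":-0.8,"spin":0,"gripper":1},{"tx":0,"ty":0,"tz":-0.8,"spin":0,"gripper":1}]}}

```text
clock: 45.65
position: [501.8, -203.7, 224.3]
ee_rot: [0.994, -0.106, 0.005, 0.0]
contact_force: [0.5, 0.3, -1.5]
gripper_width: 20.0
```

```bash
python3 -c "
from h import *
go(480.4,100,220,83.7)"
```

```text
now [ 501.8 -203.7  224.3] phi -102.1 j1 -5 j6 83 w 20.0 F [ 0.5  0.3 -1.5] t 45.6
tx -0.339 ty -1.170 tz 0.014 spin -0.130 (down-turn: j6 change 6) rows>=5
```

>>> {"method": "play_rows", "body": {"targets": [{"tx":-0.05,"ty":-0.2,"tz":0,"spin":-0.06,"gripper":1},{"tx":-0.11,"ty":-0.4,"tz":0,"spin":-0.13,"gripper":1},{"tx":-0.17,"ty":-0.6,"tz":0,"spin":-0.13,"gripper":1},{"tx":-0.23,"ty":-0.8,"tz":0,"spin":-0.13,"gripper":1},{"tx":-0.29,"ty":-1,"tz":0,"spin":-0.13,"gripper":1},{"tx":-0.29,"ty":-1,"tz":0,"spin":-0.13,"gripper":1}]}}

```text
clock: 46.4
position: [480.4, 59.0, 218.3]
ee_rot: [0.999, -0.053, -0.001, 0.0]
contact_force: [0.3, -1.5, -1.1]
gripper_width: 20.1
```

```bash
python3 -c "
from h import *
go(480.4,290,224,83.7)"
```

```text
now [480.4  59.  218.3] phi -96.0 j1 26 j6 58 w 20.1 F [ 0.3 -1.5 -1.1] t 46.4
tx -0.097 ty -0.919 tz -0.023 spin 0.006 (down-turn: j6 change -0) rows>=4
```

>>> {"method": "play_rows", "body": {"targets": [{"tx":-0.02,"ty":-0.2,"tz":-0.01,"spin":0,"gripper":1},{"tx":-0.04,"ty":-0.4,"tz":-0.02,"spin":0,"gripper":1},{"tx":-0.06,"ty":-0.6,"tz":-0.02,"spin":0,"gripper":1},{"tx":-0.08,"ty":-0.8,"tz":-0.02,"spin":0,"gripper":1},{"tx":-0.097,"ty":-0.92,"tz":-0.02,"spin":0,"gripper":1},{"tx":-0.097,"ty":-0.92,"tz":-0.02,"spin":0,"gripper":1}]}}

```text
clock: 47.15
position: [482.3, 288.5, 222.8]
ee_rot: [0.999, -0.054, -0.001, 0.001]
contact_force: [-0.1, -0.1, -0.3]
gripper_width: 19.8
```

```bash
python3 -c "
from h import *
go(480.4,367.7,200,83.7)"
```

```text
now [482.3 288.5 222.8] phi -96.2 j1 47 j6 36 w 19.8 F [-0.1 -0.1 -0.3] t 47.1
tx -0.042 ty -0.314 tz 0.091 spin 0.001 (down-turn: j6 change -0) rows>=2
```

>>> {"method": "play_rows", "body": {"targets": [{"tx":-0.02,"ty":-0.15,"tz":0,"spin":0,"gripper":1},{"tx":-0.042,"ty":-0.314,"tz":0.05,"spin":0,"gripper":1},{"tx":-0.042,"ty":-0.314,"tz":0.09,"spin":0,"gripper":1},{"tx":-0.042,"ty":-0.314,"tz":0.09,"spin":0,"gripper":1},{"tx":-0.042,"ty":-0.314,"tz":0.09,"spin":0,"gripper":1},{"tx":-0.042,"ty":-0.314,"tz":0.09,"spin":0,"gripper":1}]}}

```text
clock: 47.9
position: [481.2, 366.1, 202.6]
ee_rot: [0.998, -0.056, 0.0, -0.0]
contact_force: [0.2, -1.3, -0.5]
gripper_width: 20.1
```

```bash
python3 -c "
from h import *
go(480.4,367.7,165,83.7)
w=Cam('wrist');cv2.imwrite('pics/w12.png',w.f[:,:,::-1])
t=Cam('top');t.zoom('t12',80,240,170,330)
P=t.cloud();Z=P[...,2];F=t.f.astype(int)
m=np.zeros(Z.shape,bool);m[170:330,80:200]=1
m&=(Z>185)&(Z<206)&(F[...,0]>150);n,l,st,c=cv2.connectedComponentsWithStats(m.astype(np.uint8))
for i in range(1,n):
  if st[i,4]>30: p=P[l==i];print(st[i],cv2.minAreaRect(p[:,:2].astype(np.float32)),np.median(p[:,2]))
"
```

```text
now [481.2 366.1 202.6] phi -96.4 j1 53 j6 31 w 20.1 F [ 0.2 -1.3 -0.5] t 47.9
tx -0.004 ty -0.006 tz 0.150 spin -0.002 (down-turn: j6 change 0) rows>=1
[119 186  13  10 102] ((602.385498046875, 352.8659362792969), (21.526081085205078, 19.509693145751953), 89.37297821044922) 199.83953957995573
[113 197  16  47 472] ((542.5692138671875, 359.6482849121094), (23.183055877685547, 93.88514709472656), 84.04103088378906) 200.4630435982661
[101 257  20  61 632] ((409.28131103515625, 374.61029052734375), (22.968936920166016, 119.36067199707031), 82.86810302734375) 200.5684835589853
```

View pics/w12.png

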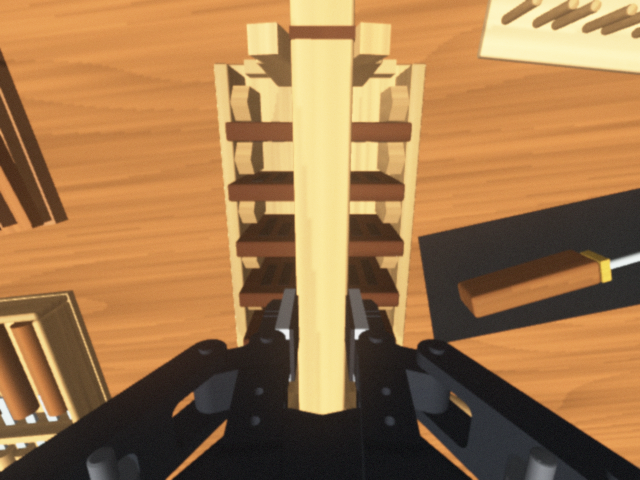

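View pics/t12.png

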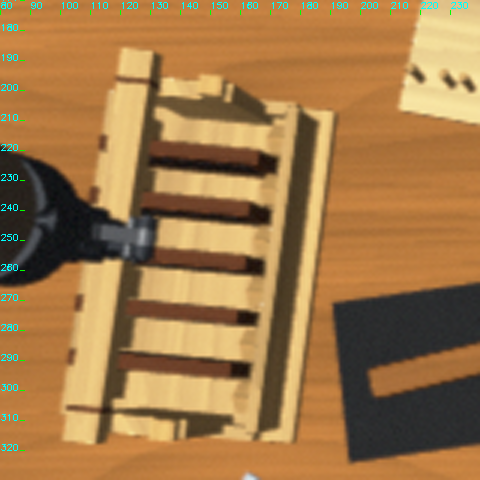

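The bar is level at z ≈ 200 and lined up with the notches in the wrist view (between the uprights at columns 262 and 372). Lowering.

>>> {"method": "play_rows", "body": {"targets": [{"tx":-0.003,"ty":-0.006,"tz":0.08,"spin":0,"gripper":1},{"tx":-0.003,"ty":-0.006,"tz":0.15,"spin":0,"gripper":1},{"tx":-0.003,"ty":-0.006,"tz":0.15,"spin":0,"gripper":1},{"tx":-0.003,"ty":-0.006,"tz":0.15,"spin":0,"gripper":1}]}}

```text
clock: 48.5
position: [480.7, 368.7, 165.3]
ee_rot: [0.998, -0.055, 0.001, -0.001]
contact_force: [0.4, -0.6, -0.1]
gripper_width: 20.5
```

```bash
python3 -c "
from h import *
go(480.4,367.7,133,83.7)
t=Cam('top')
P=t.cloud();Z=P[...,2];F=t.f.astype(int)
m=np.zeros(Z.shape,bool);m[170:330,80:200]=1
m&=(Z>150)&(Z<172)&(F[...,0]>150);n,l,st,c=cv2.connectedComponentsWithStats(m.astype(np.uint8))
for i in range(1,n):
  if st[i,4]>30: p=P[l==i];print(st[i],cv2.minAreaRect(p[:,:2].astype(np.float32)),np.median(p[:,2]))
"
```

```text
now [480.7 368.7 165.3] phi -96.3 j1 53 j6 31 w 20.5 F [ 0.4 -0.6 -0.1] t 48.5
tx -0.001 ty 0.004 tz 0.129 spin 0.000 (down-turn: j6 change -0) rows>=1
[125 190  12  11  94] ((601.3008422851562, 356.0657653808594), (20.70186424255371, 20.65842056274414), 79.68193054199219) 162.80702745996183
[120 201  15  45 431] ((542.4201049804688, 362.194091796875), (23.10326385498047, 92.73949432373047), 83.03761291503906) 162.90671016946249
[110 258  17  48 475] ((420.936767578125, 375.75457763671875), (22.198471069335938, 97.21737670898438), 83.7703857421875) 163.41311995457727
[109 306  11  11 105] ((359.7934265136719, 382.0463562011719), (20.816415786743164, 20.21817398071289), 83.943603515625) 163.568569008267
```

>>> {"method": "play_rows", "body": {"targets": [{"tx":-0.001,"ty":0.005,"tz":0.04,"spin":0,"gripper":1},{"tx":-0.001,"ty":0.005,"tz":0.08,"spin":0,"gripper":1},{"tx":-0.001,"ty":0.005,"tz":0.11,"spin":0,"gripper":1},{"tx":-0.001,"ty":0.005,"tz":0.128,"spin":0,"gripper":1},{"tx":-0.001,"ty":0.005,"tz":0.132,"spin":0,"gripper":1},{"tx":-0.001,"ty":0.005,"tz":0.132,"spin":0,"gripper":1}]}}

```text
clock: 49.3
position: [479.6, 366.9, 133.0]
ee_rot: [0.999, -0.055, 0.0, 0.0]
contact_force: [-4.3, -2.6, 6.8]
gripper_width: 20.2
```

```bash
cat > fin.py <<'E'
from h import *
go(480.4,367.7,133,83.7)
t=Cam('top')
P=t.cloud();Z=P[...,2];F=t.f.astype(int)
m=np.zeros(Z.shape,bool);m[170:330,80:200]=1
m&=(Z>121)&(Z<133.5)&(F[...,0]>150);n,l,st,c=cv2.connectedComponentsWithStats(m.astype(np.uint8))
for i in range(1,n):
  if st[i,4]>30: p=P[l==i];print(st[i],cv2.minAreaRect(p[:,:2].astype(np.float32)),np.median(p[:,2]))
t.zoom('t13',80,240,170,330)
E
python3 fin.py
```

```text
now [479.6 366.9 133. ] phi -96.3 j1 53 j6 31 w 20.2 F [-4.3 -2.6  6.8] t 49.3
tx 0.003 ty -0.003 tz 0.000 spin 0.001 (down-turn: j6 change -0) rows>=1
[133 194  11  10  84] ((600.8972778320312, 353.8022766113281), (21.852930068969727, 21.565099716186523), 87.14847564697266) 130.9102958456421
[127 205  15  43 377] ((541.4308471679688, 360.3460388183594), (22.63172721862793, 92.5541763305664), 83.70074462890625) 130.8350418434154
[118 260  16  46 414] ((419.61676025390625, 373.7018127441406), (23.09392547607422, 96.59440612792969), 82.65045928955078) 130.8173688762277
[117 306  11  11  93] ((358.54022216796875, 380.6585388183594), (21.21561050415039, 20.760221481323242), 84.45034790039062) 130.6114094103824
```

View pics/t13.png

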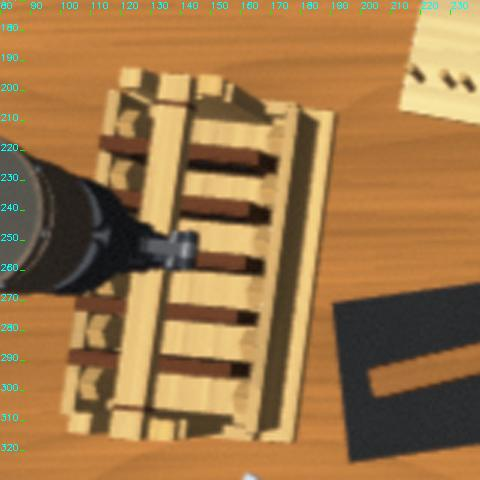

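The bar rests in both notches (top at 130.7 mm at both ends, expected 130). Release and retreat.

>>> {"method": "play_rows", "body": {"targets": [{"tx":0,"ty":0,"tz":-0.006,"spin":0,"gripper":0.35},{"tx":0,"ty":0,"tz":-0.006,"spin":0,"gripper":0.2},{"tx":0,"ty":0,"tz":-0.006,"spin":0,"gripper":0.2},{"tx":0,"ty":0,"tz":-0.03,"spin":0,"gripper":0.2},{"tx":0,"ty":0,"tz":-0.1,"spin":0,"gripper":0.2},{"tx":0,"ty":0,"tz":-0.3,"spin":0,"gripper":0.2},{"tx":0,"ty":0.2,"tz":-0.5,"spin":0,"gripper":0.2},{"tx":0,"ty":0.45,"tz":-0.6,"spin":0,"gripper":0.2},{"tx":0,"ty":0.7,"tz":-0.6,"spin":0,"gripper":0.2},{"tx":0,"ty":0.95,"tz":-0.6,"spin":0,"gripper":0.2},{"tx":0,"ty":1,"tz":-0.6,"spin":0,"gripper":0.2}]}}

```text
clock: 50.72
position: [451.5, 116.0, 282.3]
ee_rot: [0.998, -0.056, 0.001, -0.0]
contact_force: [0.1, 0.8, 0.4]
gripper_width: 34.6
```

>>> {"method": "play_rows", "body": {"targets": [{"tx":0.1,"ty":0.2,"tz":0,"spin":0,"gripper":0.2},{"tx":0.2,"ty":0.45,"tz":0,"spin":0,"gripper":0.2},{"tx":0.2,"ty":0.7,"tz":0,"spin":0,"gripper":0.2},{"tx":0.2,"ty":0.95,"tz":0,"spin":0,"gripper":0.2},{"tx":0.2,"ty":1,"tz":0,"spin":0,"gripper":0.2},{"tx":0.2,"ty":1,"tz":0,"spin":0,"gripper":0.2}]}}

```text
clock: 51.48
position: [474.4, -136.1, 281.5]
ee_rot: [0.998, -0.056, 0.0, -0.0]
contact_force: [-0.8, -0.7, 0.6]
gripper_width: 34.3
```

```bash
python3 fin.py; python3 m1.py|grep -v bar; python3 m2.py|head -2; python3 -c "
from h import *
c=Cam('top');cv2.imwrite('pics/tf.png',c.f[:,:,::-1]);c=Cam('side');cv2.imwrite('pics/sf.png',c.f[:,:,::-1])"
```

```text
now [ 474.4 -136.1  281.5] phi -96.4 j1 3 j6 81 w 34.3 F [-0.8 -0.7  0.6] t 51.5
tx -0.202 ty -2.005 tz 0.594 spin -0.003 (down-turn: j6 change 0) rows>=9
[133 194  11  10  78] ((600.48876953125, 353.8971252441406), (20.351154327392578, 19.570621490478516), 81.69450378417969) 130.8483162165088
[118 205  24 101 920] ((479.426513671875, 367.9433898925781), (22.704450607299805, 215.71112060546875), 83.9118881225586) 130.83143229668673
[117 307  10  10  84] ((357.79510498046875, 381.2380065917969), (20.740697860717773, 18.96271324157715), 88.57669067382812) 130.53967069477414
blocktop 39 px [155. 203.] c [595.4 330. ] size [11.6 31.5] ang -71.61 z [ 93.3 102.2 110.5]
blocktop 95 px [121. 218.] c [563.9 401.3] size [39.1 12.1] ang 82.43 z [ 97.9 103.1 106.1]
blocktop 142 px [155. 221.] c [555.6 326.8] size [56.  12.1] ang 84.06 z [ 94.4 102.6 105.2]
blocktop 96 px [118. 235.] c [524.8 406.2] size [37.5 11.9] ang 84.31 z [ 99.5 102.7 104.8]
blocktop 130 px [152. 239.] c [516.7 332.2] size [53.8 11.7] ang 83.98 z [ 97.2 102.7 105.3]
blocktop 88 px [116. 253.] c [484.2 409.7] size [36.1 11.5
[... 836 characters left out ...]
.64 z [36.5 40.4 43.6]
hook 122 px [324. 269.] c [450.5 -51.2] size [58.5 45.6] ang 79.02 z [27.  35.1 38.3]
hook 381 px [221. 293.] c [392.3 188.4] size [24.2 88.2] ang -77.78 z [35.9 40.4 43.6]
mat ((391.60693359375, 207.26898193359375), (127.94548034667969, 115.7657470703125), 6.746337890625)
guardtop 6448 px [513. 261.] c [ 460.3 -446.8] size [229.9 473.7] ang -0.9 z [149.4 154.9 158.4]
guardtop 69 px [572. 188.] c [ 607.6 -594.2] size [ 9.1 26.5] ang -3.58 z [141.1 146.9 153.6]
handle [203 285  36  17 359] ((392.2030334472656, 189.28616333007812), (23.591476440429688, 84.8055419921875), 12.535382270812988)
rodline -77.9368 443.1792 -46.124836 ends [427.6 -73.9  33.2] [438.1 -17.   34.6]
```

View pics/tf.png

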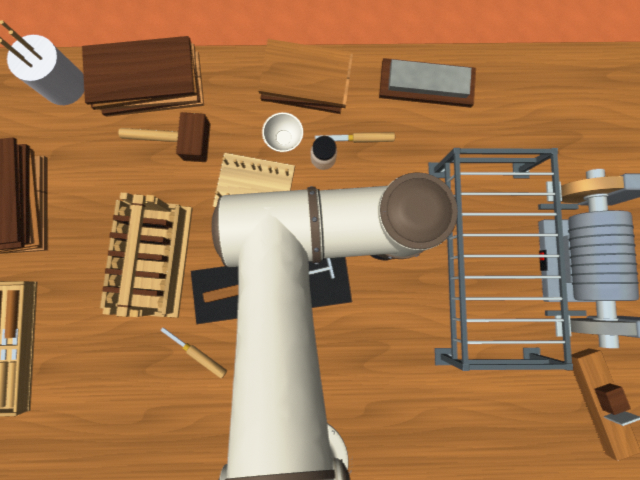

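View pics/sf.png

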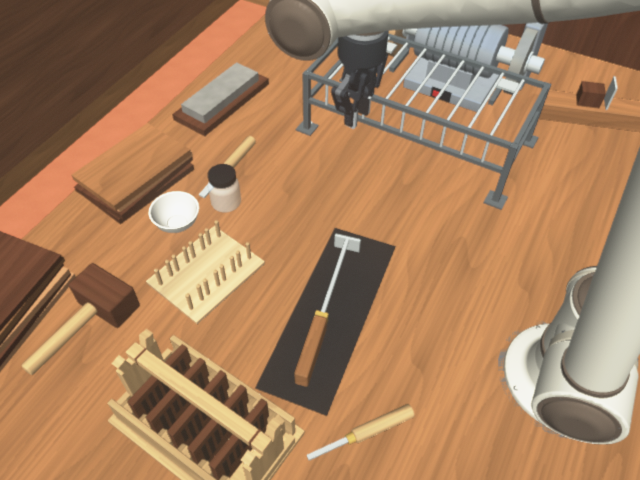

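The pictures show five blocks seated, the bar level in both notches, the hook upright on its mat, the bystanders in place and the gripper clear. Handing in.

```bash
python3 -c "
from bench import *
print(job_done())"
```

```text
the job is handed in; nothing more can be done
None
```

The job is done and was handed in at about 51 s of the 210 s allowed. No verdict was reported.

- **Keeper bar out:** I drew it out from under the guard with the hook to about 130 mm in front of the face. The gripper first touched it there.
- **Hook:** It is back upright on its mat, where it stood at the start.
- **Blocks:** All four from the stand are in the free slots, and each was pushed down with 7–14 N until it stopped. Their tops measure 102.5–103 mm, against 102 mm expected for a seated block. All blocks are within about 1° of the rack's direction.
- **Keeper bar in place:** It lies in both notches, with its top at 130.5–130.8 mm at both ends (130 mm expected). It is within about 1 mm of the middle and within 0.5° of the rack's direction.
- **Other things:** The block already in the rack measured within about 0.5 mm of its starting place on the last full view. The jar, bowl, mallet and chisels look unmoved in the final pictures, but I did not measure them.

No check failed or disagreed. In the last top view the arm hid part of the hook and stand, so I used the side view for those. I saw no knock to the bar between pulling it out and gripping it.

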